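# Set up a transformer bushing for its side-load test

## Task

Get the brown bushing ready for its side-load test: push its flat copper terminal round until it points straight along the red arrow at the push rod, then swing the clamp lever fully over towards the bushing, then slide the yellow push-rod carriage all the way home so that its red pad meets the end of the terminal. Last, stand the brass weight upright on the sprung pan, centred in the pan's black ring; set it down gently and let go. Leave the bushing, lever and carriage as set, and do not disturb the orange-topped cap, the tape roll or the spanner.

Things in the scene. Friction and masses are not known exactly. Their poses are not given: they have to be found in the camera images.
- rig: fixed dark steel bedplate, 240 x 380 x 12 mm (x, y, z of its own frame), origin at the centre of its underside on the bench. In its frame: turntable axis at (30, 100) mm; the red arrow (and a red stripe on the rail) runs along -y from that axis; sprung pan at (-65, -110) mm; clamp lever at (-80, 100) mm
- turntable_axis (a point): point on the bushing's vertical turning axis, 140 mm above the bench; axes parallel to the rig's
- bushing (a joint): turning of the bushing about the vertical axis, rad, grows anticlockwise seen from above; 0 = terminal points exactly along the rig's -y, down the red arrow at the push rod. Stiff: stays where it is left (0.25 N m friction). Starts between 0.7 and 1.5. The bushing is brown porcelain up to 50 mm in radius, with a brass cap 22 mm in radius; its top is 159 mm above the bench
- terminal_tip (a point): middle of the free end of the flat copper terminal: a horizontal bar 12 mm thick standing on edge, 30 mm high (125 to 155 mm above the bench), reaching 100 mm from the turning axis; this point is 140 mm above the bench
- clamp (a joint): clamp lever on a grey block, steel arm 80 mm long with a red ball, rad: 0 = leaning away from the bushing (rig -x, free), 1.0 = fully over towards the bushing (rig +x, clamped); stays where it is left
- clamp_tip (a point): centre of the red ball, 26 mm across, at the tip of the clamp lever's arm: 80 mm from the lever's pivot, which lies 34 mm above the bench; 104 mm above the bench when free or clamped, 114 mm midway
- pushrod (a joint): travel of the push-rod carriage along the rig's +y, m: 0 = fully back, 0.060 = home, pad against the end of the terminal; about 2 N of friction. Starts between 0 and 0.02
- pushrod_back (a point): middle of the back face (rig -y side) of the yellow carriage's upright column, 24 x 24 mm across, 154 mm above the bench; the column's top is 174 mm above the bench. The rod and red pad stick out 50 mm on the other side
- pan: round aluminium pan 96 mm across and 6 mm thick on a spring, with a black ring 64 mm across painted round its middle; origin at the centre of its underside, 60 mm above the bench when empty (top face 66 mm); sinks about 9 mm under the weight, 14 mm at most
- weight: brass check weight, 0.8 kg, 72 mm high: body 56 mm across and 34 mm high, neck, and at the top a round grip knob 28 mm across from 50 to 72 mm above its base; origin at the centre of its underside, z up
- tapcap: bystander: black round cap with an orange top, 74 mm across, 60 mm high, origin under its centre
- tape: bystander: black tape roll lying flat, 90 mm across, 22 mm high, origin under its centre
- wrench: bystander: steel spanner 200 mm long lying flat along its x, origin under its middle
Things that resemble listed ones, but are neither listed nor needed, are in the scene too. There is more than one size of the weight; the job needs the middle-sized.

How it is judged:
On the way, in this order (a step that is already met when the one before it is completed fails the run):
1. the terminal points along the red arrow (within 0.07 rad) (value of joint bushing between -0.07 and 0.07 rad), for 0.3 s.
2. the clamp lever is fully over (above 0.85 rad) with the terminal still on the arrow (all of step 1 and value of joint clamp above 0.85 rad), for 0.2 s.
3. the push-rod carriage is home (beyond 56 mm) (value of joint pushrod above 0.056 m), for 0.2 s.
4. the brass weight bears on the pan (contact force between weight and pan above 5 N), for 0.2 s.
At the end, for the whole second after the job is handed in: terminal within 0.07 rad of the red arrow, clamp lever beyond 0.85 rad, carriage beyond 56 mm, brass weight standing upright (within 0.1 rad) and at rest on the pan with its centre within 10 mm of the pan's centre (all of step 2 and value of joint pushrod above 0.056 m and contact force between weight and pan above 5 N and horizontal distance between weight and pan below 0.01 m and angle between weight's own z axis and vertical below 0.1 rad and linear speed of weight below 0.02 m/s); the robot touches nothing.
It fails at once if the weight is dropped or slammed on the pan (the pan is driven faster than 0.5 m/s) (linear speed of pan above 0.5 m/s).
It fails at once if the orange-topped cap is moved more than 30 mm (distance of tapcap from where it was at the start of the episode above 0.03 m).
It fails at once if the tape roll is moved more than 30 mm (distance of tape from where it was at the start of the episode above 0.03 m).
It fails at once if the spanner is moved more than 30 mm (distance of wrench from where it was at the start of the episode above 0.03 m).
It also fails if it takes over 67 s, if anything falls off the work surface, if the arm or the gripper's body presses on something with over 40 N, if the wrist force passes 120 N, or if a joint passes its speed limit or range.

## Robot

A 6-joint arm with a two-finger parallel gripper is mounted at the origin on the work surface. World frame = base frame: x ahead of the robot, y to its left, z up, the work surface at z = 0. Lengths are in m, angles in rad, forces in N, time in s.
With the tool pointing down it reaches from about 0.325 to 0.775 m from the base axis. Payload 5.5 kg.
Tool frame: the origin (TCP) lies midway between the tips of the shut fingers; the grasp point (between the pads) lies 19 mm behind it; z points along the fingers, y is the direction in which the jaws open and shut (so a half turn about z gives the same grasp; the last joint's range is limited). The gripper opens to 88 mm and grips with 3 to 60 N. Pads are 20 mm wide; open, the fingers measure 115 mm over their backs; the gripper's body (75 mm by 178 mm) begins 61 mm behind the grasp point.
Start: joints at [1.284, 0.091, 1.231, -0, 1.82, -0.057], TCP at [0.137, 0.584, 0.223] pointing down, gripper open.
Joint ranges: [-2.87, 2.87], [-0.86, 2.18], [0.17, 2.46], [-1.51, 4.65], [0.06, 2.69], [-2.65, 2.65]. Speed limits (rad/s): [2.57, 2.57, 3.01, 3.14, 3.14, 3.14].

## Interface

Orientations are given as a rotation vector (axis times angle).
In Python, from plant import * gives the robot as it stands. The module is installed in compiled form; this text tells all that it offers.
- The arm moves only by the tool arm_command, never from a script. Its argument "increments" is a list of rows, each a list of 3 entries, a list of its own where there are three numbers: the shift along the tool's x, y, z in m, then the turn about the tool's z in rad, then the opening, from -1 (shut) to 1 (fully open). A call has exactly 5 rows; each row shifts and turns the commanded pose from where the row before left it, along the tool's axes as they then stand; what a row does not reach is not made up. A row lasts 1/8 s, in which the tool goes at most 62.5 mm and 10.7 degrees, less where a joint would pass 70% of its speed; a pose out of reach is approached as far as the arm can. A call with a gripper value outside its range is refused whole. The fingers move at their own pace and stop on an object; the grip force is fixed at half the most. Time passes only in rows, so rows that do not move let the fingers close, or fill a call up. It gives the time, the measured TCP pose, the force and the opening at its end, in the units of the state.
- read_state(): the state, without advancing time (a new reading comes with each control period).
- camera(name): name is "scene" or "side" or "wrist"; returns a dict with "pixels" (384x512x3 uint8, red, green, blue), "fx", "fy", "cx", "cy" (pixels), "rvec" (rotation vector, rad) and "tvec" (3), from world to camera coordinates, as OpenCV has them; the wrist camera has in their place "T_tool_cam" (4x4, takes a point from camera to tool coordinates, whose origin is the TCP and whose axes are the flange's). Camera axes: x right, y down, z forward; pixel columns grow to the right and rows downward; lengths in m; the calibration is good to about 2 mm. The wrist camera is an equidistant fisheye: a pixel r from the principal point sees the ray r / f radians off the axis. A picture is of the moment at which its call begins: read the wrist's pose just before it. There is no depth.
- job_done(): hands the job in, once; it reports no verdict.
The state is a dict: "time": time; "joints": joint angles; "qd": joint speeds; "joint_efforts": joint torques, N m; "ee_pos": TCP position; "tool_rot": TCP orientation; "contact_force": force on the tool from outside, world axes, zero at the start; "ft_torque": the same for the moment, N m; "finger_gap": finger opening in m.
Only numpy, scipy, OpenCV 4.12 (cv2) and the standard library are available. Lean on these libraries where they do the work, as an engineer would, in place of code of your own. Each camera call takes 0.05 s, during which the arm holds its last target.

## Working session

There is one attempt and no reset: what is moved stays moved. The work goes in short steps, Python scripts to look and compute and a tool call to move; the robot and the scene stay as the last step left them, time stands still between calls to the robot, and variables do not carry over. Pictures are saved under pics/ and viewed, and the job is handed in when it is done.

Besides the shell and the picture viewer there is one more tool, called after ">>>" by a JSON object that holds its "name" and its "arguments", one argument or row to a line. arm_command: Moves the arm, as the interface text tells. Its arguments: {"type":"object","properties":{"increments":{"type":"array"}},"required":["increments"]}

```bash
mkdir -p pics
python3 - <<'E'
from plant import *
import cv2
s=read_state(); print(s)
for n in ["scene","side","wrist"]:
    c=camera(n); cv2.imwrite(f"pics/{n}0.png",c["pixels"][:,:,::-1])
    print(n,{k:v for k,v in c.items() if k!="pixels"})
E
```

```text
{'time': 0.0, 'joints': array([ 1.28429428e+00,  9.18409279e-02,  1.23186254e+00, -8.49610226e-06,
        1.81975063e+00, -5.67058787e-02]), 'qd': array([ 0.00014853,  0.00047876,  0.00098031,  0.00181251,  0.00062772,
       -0.00228478]), 'joint_efforts': array([ 4.14655028e-05, -4.46448255e+01, -4.06442821e+01,  6.97198603e-02,
        2.93473375e-02, -1.16448714e-04]), 'ee_pos': array([0.13659709, 0.58396004, 0.22153077]), 'tool_rot': array([-3.60136873e-01, -3.12056908e+00,  2.88292676e-03]), 'contact_force': array([-0.78457788,  0.48612361, -0.31251944]), 'ft_torque': array([-0.05129695, -0.03657908,  0.01720222]), 'finger_gap': 0.08759636315530521}
scene {'fx': 362.02820596242265, 'fy': 362.02820596242265, 'cx': 255.31180467510615, 'cy': 188.23355138675404, 'rvec': array([ 1.95675763,  0.94772536, -0.53559801]), 'tvec': array([-0.32960857, -0.09011974,  1.48945591])}
side {'fx': 447.86154545778146, 'fy': 447.86154545778146, 'cx': 256.194960151778, 'cy': 191.5312598274807, 'rvec': array([ 2.27302877, -0.19063346,  0.07557597]), 'tvec': array([-0.50022458,  0.14121897,  1.49255839])}
wrist {'fx': 297.3186396354542, 'fy': 297.3186396354542, 'cx': 253.85296407140365, 'cy': 189.64270412203112, 'T_tool_cam': array([[ 4.30725531e-04, -9.52370737e-01, -3.04942279e-01,
         8.52896723e-02],
       [ 9.99999741e-01,  2.34420601e-04,  6.80358590e-04,
         6.76137965e-04],
       [-5.76468860e-04, -3.04942494e-01,  9.52370591e-01,
        -1.61668676e-01],
       [ 0.00000000e+00,  0.00000000e+00,  0.00000000e+00,
         1.00000000e+00]])}
```

View pics/scene0.png

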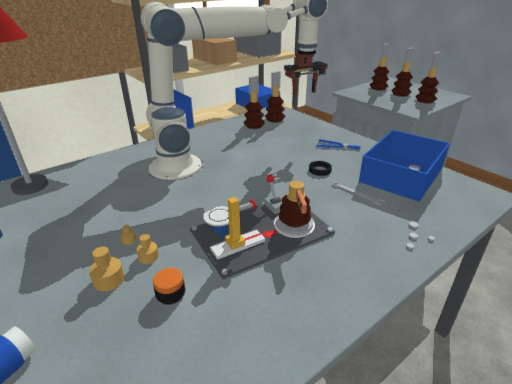

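View pics/side0.png

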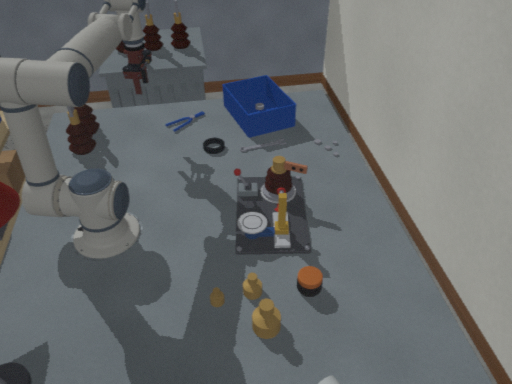

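View pics/wrist0.png

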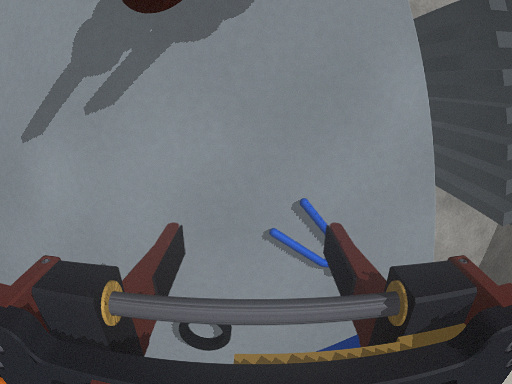

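Run:
```python
import cv2
a=cv2.imread("pics/scene0.png")[160:310,80:345]; cv2.imwrite("pics/sc_z.png",cv2.resize(a,None,fx=3,fy=3,interpolation=2))
a=cv2.imread("pics/side0.png")[135:345,200:350]; cv2.imwrite("pics/si_z.png",cv2.resize(a,None,fx=2.8,fy=2.8,interpolation=2))
```

```text
(no output)
```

View pics/sc_z.png

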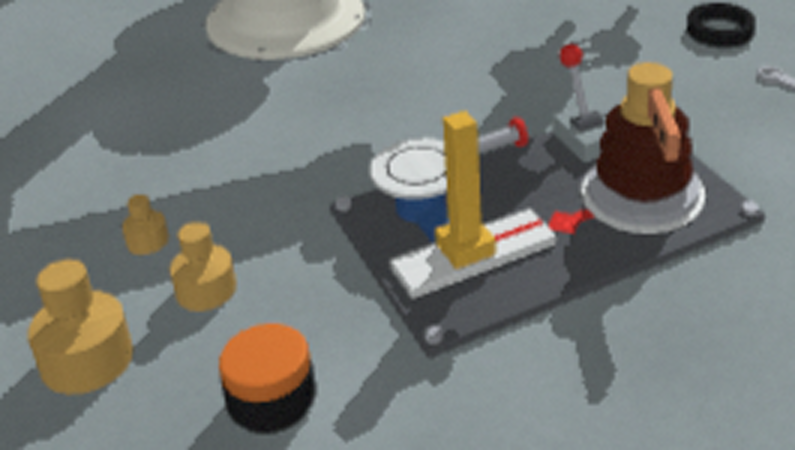

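View pics/si_z.png

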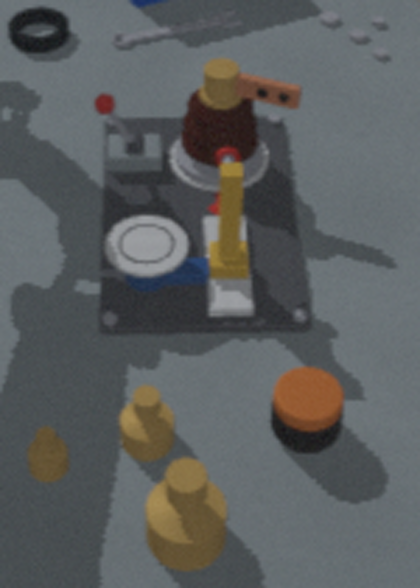

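```bash
cat > h.py <<'E'
import numpy as np, cv2
from scipy.spatial.transform import Rotation as R
CAM={"scene":(362.0282,255.3118,188.2336,[1.95675763,0.94772536,-0.53559801],[-0.32960857,-0.09011974,1.48945591]),
"side":(447.86155,256.19496,191.53126,[2.27302877,-0.19063346,0.07557597],[-0.50022458,0.14121897,1.49255839])}
def ray(n,u,v):
    f,cx,cy,r,t=CAM[n]; M=R.from_rotvec(r).as_matrix(); o=-M.T@np.array(t)
    d=M.T@np.array([(u-cx)/f,(v-cy)/f,1]); return o,d/np.linalg.norm(d)
def plane(n,u,v,z):
    o,d=ray(n,u,v); return o+d*(z-o[2])/d[2]
def tri(p,q):
    o1,d1=ray("scene",*p); o2,d2=ray("side",*q)
    A=np.stack([d1,-d2],1); s=np.linalg.lstsq(A,o2-o1,rcond=None)[0]
    a=o1+d1*s[0]; b=o2+d2*s[1]; return (a+b)/2,np.linalg.norm(a-b)
def proj(n,P):
    f,cx,cy,r,t=CAM[n]; p=R.from_rotvec(r).as_matrix()@np.array(P)+np.array(t); return np.array([f*p[0]/p[2]+cx,f*p[1]/p[2]+cy])
def sz(u,v): return (u+.5)/3+80-.5,(v+.5)/3+160-.5
def iz(u,v): return (u+.5)/2.8+200-.5,(v+.5)/2.8+135-.5
E
python3 - <<'E'
from h import *
np.set_printoptions(precision=4,suppress=True)
for n,p,z in [("bolt NW",(343,204),.014),("bolt NE?",(433,334),.014),("far",(750,208),.014)]: print(n,plane("scene",*sz(*p),z))
for n,p,z in [("b1",(109,318),.014),("b2",(299,315),.014),("b3",(275,119),.014),]: print(n,plane("side",*iz(*p),z))
for n,p,q in [("ball",(571,55),(104,103)),("coltop",(460,119),(231,168)),("captop",(650,73),(222,68)),("pan",(417,165),(147,244)),("tip",(670,140),(296,97)),("midknob",(196,231),(147,393)),("pad",(520,132),(229,157))]:
    print(n,*tri(sz(*p),iz(*q)))
print(tri(sz(145,202),iz(48,432)), tri(sz(63,270),iz(188,470)))
# colour contours
for nm in ["scene","side"]:
    im=cv2.imread(f"pics/{nm}0.png"); hsv=cv2.cvtColor(im,cv2.COLOR_BGR2HSV)
    for lab,lo,hi in [("gold",(12,110,60),(28,255,255)),("red",(0,190,120),(4,255,255)),("copper",(5,100,120),(12,190,255))]:
        m=cv2.inRange(hsv,lo,hi); k,l,st,c=cv2.connectedComponentsWithStats(m)
        for i in range(1,k):
            if st[i,4]>12: print(nm,lab,st[i],c[i])
E
```

```text
bolt NW [ 0.4219 -0.1529  0.014 ]
bolt NE? [ 0.6343 -0.1841  0.014 ]
far [0.6874 0.1694 0.014 ]
b1 [ 0.4256 -0.1514  0.014 ]
b2 [ 0.6385 -0.1836  0.014 ]
b3 [0.694  0.1664 0.014 ]
ball [0.4591 0.1208 0.1087] 0.00032959074170715467
coltop [ 0.5719 -0.1034  0.1762] 0.00016394999623690578
captop [0.6034 0.0978 0.1617] 0.0014840757276277576
pan [ 0.4787 -0.0956  0.0691] 0.0012430072603357616
tip [0.6838 0.0461 0.1473] 0.004252564274536494
midknob [ 0.4446 -0.3124  0.0744] 0.0004361620189659522
pad [ 0.5826 -0.0455  0.1426] 0.001645760076915456
(array([ 0.3417, -0.3248,  0.0506]), np.float64(0.0012708584446680332)) (array([ 0.4642, -0.4318,  0.1062]), np.float64(0.0015572144896254397))
scene gold [   0    0  141   91 8654] [65.9324 41.2248]
scene gold [265   0   4   4  16] [266.5   1.5]
scene gold [231  49   4   8  15] [232.8667  52.3333]
scene gold [379  57   8  10  50] [382.58  62.24]
scene gold [402  62   9  10  56] [405.9643  67.125 ]
scene gold [428  67   9  11  66] [431.9848  72.697 ]
scene gold [295  69  13   3  17] [300.5294  69.7647]
scene gold [272  86   7  11  55] [275.4364  91
[... 988 characters left out ...]
9.0789  22.0526]
side gold [ 272   73  153  175 1307] [351.837  139.9227]
side gold [205  81  19  11 100] [213.45  85.94]
side gold [ 88  92  21  10 109] [98.1468 95.9725]
side gold [ 70 109  10  16  95] [ 74.9368 118.3789]
side gold [271 157  16  18 205] [278.4146 165.4976]
side gold [275 193  14  41 378] [281.6825 215.5   ]
side gold [ 421  244   91  140 1107] [471.6703 327.7227]
side gold [298 266  24  22 367] [309.4469 275.8856]
side gold [243 273  18  26 347] [251.928  286.6542]
side gold [211 288  13  19 180] [216.5278 297.5167]
side gold [253 299  27  40 821] [265.9391 319.3496]
side copper [286 162  20   5  32] [295.5938 163.9688]
side copper [298 266  24  20 337] [309.9021 275.4036]
```

```bash
cat >> h.py <<'E'
YAW=-0.150; C=np.array([.5595,.004])
def rig(x,y):
    c,s=np.cos(YAW),np.sin(YAW); return C+np.array([c*x-s*y,s*x+c*y])
def plan(target,tyaw=None):
    # tool pointing down; prints displacement & yaw in tool axes
    from plant import read_state
    s=read_state(); M=R.from_rotvec(s["tool_rot"]).as_matrix()
    d=M.T@(np.array(target)-s["ee_pos"])
    y=np.arctan2(M[1,1],M[0,1]) # heading of tool y
    print("pos",s["ee_pos"].round(4),"tool shift",d.round(4),"tool y heading",round(y,4), "z axis",M[:,2].round(4),"t",s["time"])
    return d
E
python3 - <<'E'
from h import *
np.set_printoptions(precision=4,suppress=True)
for p,q in [((343,204),(109,318)),((433,334),(299,315)),((750,208),(275,119))]: print(tri(sz(*p),iz(*q)))
for n,p in dict(axis=(.03,.1),pan=(-.065,-.11),ball=(-.1187,.1),home_tip=(.03,0),col=(.03,-.1)).items(): print(n,rig(*p))
ax=rig(.03,.1)
# end of terminal edges in side zoom: lower-right corner, top-right
for p in [(300,88),(299,107)]: print(plane("side",*iz(*p),.155 if p[1]<95 else .125)-np.r_[ax,0])
for p in [(663,94),(652,95),(678,150)]: print(plane("scene",*sz(*p),.155 if p[1]<100 else .125)-np.r_[ax,0])
t=plan([*rig(0,0),.2])
c,s=np.cos(YAW),np.sin(YAW);Rm=np.array([[c,-s],[s,c]])
for th in [85,75,66,55,44,33,22,11,0]:
    a=np.radians(th); d=np.array([np.sin(a),-np.cos(a)]); n=np.array([np.cos(a),np.sin(a)])
    o=.08*d+(.006+.010*np.cos(a)+.0135*np.sin(a))*n
    print(th,"rig off",o,"world",ax+Rm@o)
E
```

```text
(array([ 0.4254, -0.1544,  0.0171]), np.float64(0.0003593688221032542))
(array([ 0.6375, -0.1862,  0.0174]), np.float64(0.0005480031079664461))
(array([0.6925, 0.1622, 0.0192]), np.float64(0.0025954772317795683))
axis [0.6041 0.0984]
pan [ 0.4788 -0.0951]
ball [0.4571 0.1206]
home_tip [ 0.5892 -0.0005]
col [ 0.5742 -0.0994]
[ 0.0854 -0.0488  0.155 ]
[ 0.0864 -0.0479  0.125 ]
[ 0.0264 -0.0085  0.155 ]
[ 0.0212 -0.0179  0.155 ]
[ 0.0719 -0.031   0.125 ]
pos [0.1366 0.584  0.2218] tool shift [-0.5439 -0.4684  0.0224] tool y heading 1.341 z axis [-0.0004 -0.0014 -1.    ] t 0.15
85 rig off [0.0815 0.0133] world [0.6866 0.0993]
75 rig off [0.0829 0.0002] world [0.6861 0.0862]
66 rig off [ 0.0822 -0.0121] world [0.6836 0.0742]
55 rig off [ 0.0786 -0.0272] world [0.6778 0.0597]
44 rig off [ 0.0718 -0.0419] world [0.6689 0.0463]
33 rig off [ 0.0618 -0.0553] world [0.657  0.0345]
22 rig off [ 0.0488 -0.0666] world [0.6424 0.0253]
11 rig off [ 0.0333 -0.075 ] world [0.6258 0.0192]
0 rig off [ 0.016 -0.08 ] world [0.608  0.0169]
```

>>> {"name": "arm_command", "arguments": {
  "increments": [
    [[0, 0, 0], -0.08, -1],
    [[-0.044, -0.0265, 0], 0, -1],
    [[-0.044, -0.0265, 0], 0, -1],
    [[-0.044, -0.0265, 0], 0, -1],
    [[-0.044, -0.0265, 0], 0, -1]
  ]
}}

```text
time: 0.78
ee_pos: [0.2958, 0.4519, 0.2223]
tool_rot: [-0.235, -3.133, 0.001]
contact_force: [1.0, 0.5, 0.5]
finger_gap: 0.0412
```

>>> {"name": "arm_command", "arguments": {
  "increments": [
    [[-0.044, -0.0265, 0], 0, -1],
    [[-0.044, -0.0265, 0], 0, -1],
    [[-0.044, -0.0265, 0], 0, -1],
    [[-0.044, -0.0265, 0], 0, -1],
    [[-0.044, -0.0265, 0], 0, -1]
  ]
}}

```text
time: 1.4
ee_pos: [0.4937, 0.288, 0.2223]
tool_rot: [-0.235, -3.132, 0.0]
contact_force: [0.7, 0.3, -0.4]
finger_gap: 0.0002
```

>>> {"name": "arm_command", "arguments": {
  "increments": [
    [[-0.044, -0.0265, 0], 0, -1],
    [[-0.044, -0.0265, 0], 0, -1],
    [[-0.044, -0.0265, 0], 0, -1],
    [[-0.044, -0.0265, 0], 0, -1],
    [[0, 0, 0], 0, -1]
  ]
}}

```text
time: 2.02
ee_pos: [0.6525, 0.1552, 0.2201]
tool_rot: [-0.242, -3.129, 0.002]
contact_force: [-0.9, 0.5, -0.2]
finger_gap: 0.0002
```

Run:
```python
from h import *
from plant import *
plan([*(rig(.03,.1)+[.086,.03]),.135])
cv2.imwrite("pics/w1.png",camera("wrist")["pixels"][:,:,::-1])
cv2.imwrite("pics/s1.png",cv2.resize(camera("side")["pixels"][60:260,180:380,::-1],None,fx=3,fy=3))
```

```text
pos [0.6525 0.1552 0.2201] tool shift [-0.0416 -0.0206  0.085 ] tool y heading 1.4166 z axis [-0.0031 -0.0013 -1.    ] t 2.025
```

View pics/w1.png

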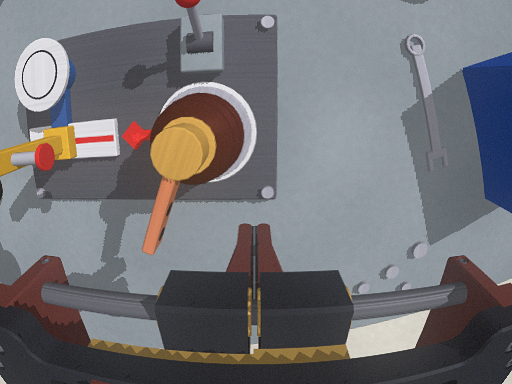

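View pics/s1.png

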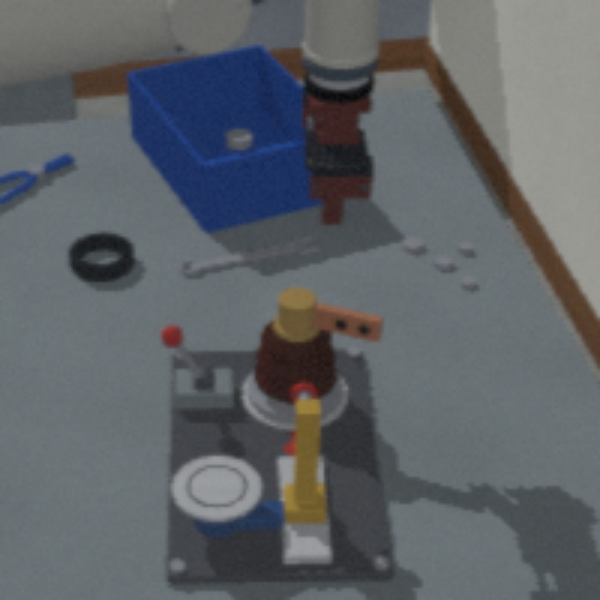

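>>> {"name": "arm_command", "arguments": {
  "increments": [
    [[-0.02, -0.01, 0.03], 0, -1],
    [[-0.022, -0.01, 0.03], 0, -1],
    [[0, 0, 0.027], 0, -1],
    [[0, -0.01, 0], 0, -1],
    [[0, -0.01, 0], 0, -1]
  ]
}}

```text
time: 2.75
ee_pos: [0.6861, 0.1128, 0.1376]
tool_rot: [0.233, 3.131, 0.001]
contact_force: [0.1, -0.5, 0.1]
finger_gap: 0.0004
```

Run:
```python
from h import *
from plant import *
plan([.6842,.078,.137])
cv2.imwrite("pics/w2.png",camera("wrist")["pixels"][:,:,::-1])
```

```text
pos [0.6861 0.1128 0.1376] tool shift [-0.0032 -0.0347  0.0006] tool y heading 1.4224 z axis [ 2.e-03  2.e-04 -1.e+00] t 2.75
```

View pics/w2.png

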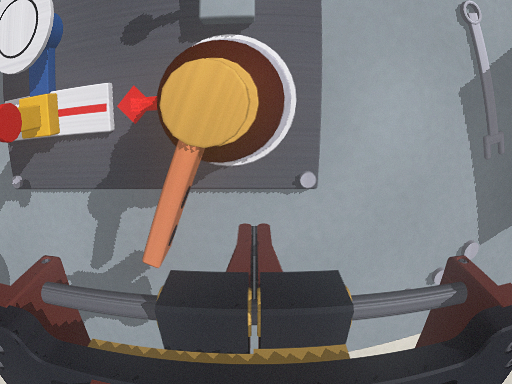

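>>> {"name": "arm_command", "arguments": {
  "increments": [
    [[-0.0015, -0.019, 0], 0, -1],
    [[-0.0015, -0.019, 0], 0, -1],
    [[0.0036, -0.015, 0], 0, -1],
    [[0.0068, -0.0147, 0], 0, -1],
    [[0.01, -0.0134, 0], 0, -1]
  ]
}}

```text
time: 3.42
ee_pos: [0.657, 0.0348, 0.1359]
tool_rot: [0.234, 3.132, 0.004]
contact_force: [2.8, 4.2, -0.5]
finger_gap: 0.0004
```

>>> {"name": "arm_command", "arguments": {
  "increments": [
    [[0.013, -0.0113, 0], 0, -1],
    [[0.0155, -0.0084, 0], 0, -1],
    [[0.009, -0.003, 0], 0, -1],
    [[0, 0, 0], 0, -1],
    [[0, 0, 0], 0, -1]
  ]
}}

```text
time: 4.05
ee_pos: [0.6165, 0.0175, 0.1356]
tool_rot: [-0.236, -3.132, 0.001]
contact_force: [-0.3, -0.7, 0.4]
finger_gap: 0.0001
```

Run:
```python
from h import *
from plant import *
plan([*rig(.046,.02),.137])
cv2.imwrite("pics/w3.png",camera("wrist")["pixels"][:,:,::-1])
cv2.imwrite("pics/sc3.png",cv2.resize(camera("scene")["pixels"][130:280,180:380,::-1],None,fx=3.5,fy=3.5))
```

```text
pos [0.6165 0.0175 0.1356] tool shift [ 0.0084 -0.0019 -0.0014] tool y heading 1.4206 z axis [-7.e-04 -6.e-04 -1.e+00] t 4.05
```

View pics/w3.png

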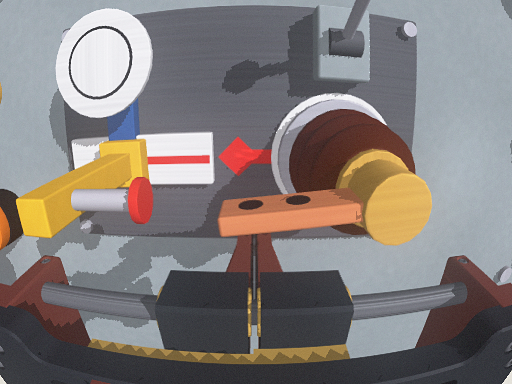

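View pics/sc3.png

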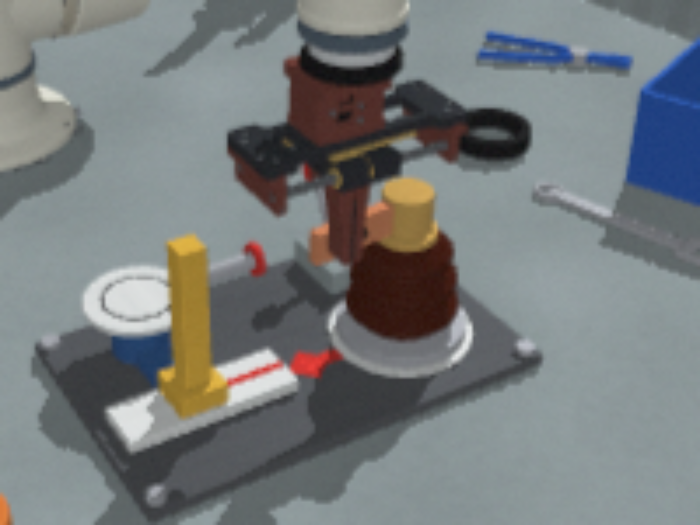

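```bash
cat >> h.py <<'E'
def wray(u,v,pos,rot,cam):
    x,y=u-cam["cx"],v-cam["cy"]; r=np.hypot(x,y); th=r/cam["fx"]
    d=np.array([np.sin(th)*x/r,np.sin(th)*y/r,np.cos(th)]) if r>0 else np.array([0,0,1.])
    T=cam["T_tool_cam"]; M=R.from_rotvec(rot).as_matrix()
    return pos+M@T[:3,3], M@T[:3,:3]@d
def wplane(u,v,z,pos,rot,cam):
    o,d=wray(u,v,pos,rot,cam); return o+d*(z-o[2])/d[2]
def torig(p):
    c,s=np.cos(YAW),np.sin(YAW); q=np.array(p[:2])-C; return np.array([c*q[0]+s*q[1],-s*q[0]+c*q[1]])
def snap(name):
    import pickle; from plant import read_state,camera
    s=read_state(); c=camera("wrist"); cv2.imwrite(f"pics/{name}.png",c["pixels"][:,:,::-1])
    pickle.dump((s,c),open(f"pics/{name}.pkl","wb")); return s,c
def load(name):
    import pickle; s,c=pickle.load(open(f"pics/{name}.pkl","rb")); return lambda u,v,z: wplane(u,v,z,s["ee_pos"],s["tool_rot"],c)
E
python3 - <<'E'
from h import *
snap("w4")
a=cv2.imread("pics/w4.png")[170:270,200:440]; cv2.imwrite("pics/w4z.png",cv2.resize(a,None,fx=3.3,fy=3.3,interpolation=2))
E
```

```text
(no output)
```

View pics/w4z.png

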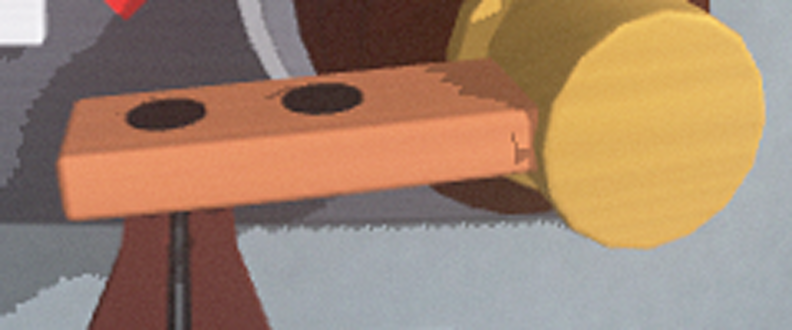

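Run:
```python
from h import *
W=load("w4"); f=lambda u,v:((u+.5)/3.3+199.5,(v+.5)/3.3+169.5)
a,b,c,d=[torig(W(*f(*p),.155))*1000 for p in [(62,157),(520,112),(70,218),(518,175)]]
print(a,b,c,d)
for p,q in [(a,b),(c,d)]: v=p-q; print("theta",np.arctan2(v[0],-v[1]))
print("cap centre",torig(W(*f(655,132),.159))*1000)
# red stripe on rail: direction
print([torig(W(u,v,.03))*1000 for u,v in [(145,162),(212,159)]],[torig(W(u,v,.012))*1000 for u,v in [(222,155),(270,156)]])
print("pan",torig(W(104,62,.066))*1000)
print([torig(W(u,v,.014))*1000 for u,v in [(409,30),(505,275)]])
```

```text
[29.88315683  4.56584235] [22.54198964 77.97745924] [40.65023837  5.38764688] [33.66753511 79.05488796]
theta 0.09966872661404454
theta 0.0945047341363696
cap centre [ 24.88295132 101.43032696]
[array([ 26.89637682, -81.54620138]), array([ 25.0796265 , -15.56951982])] [array([24.90745843, -8.14191743]), array([25.97964401, 38.78953768])]
pan [ -67.53928987 -100.95642316]
[array([-111.65358918,  181.63509082]), array([202.33546692, 423.04716127])]
```

>>> {"name": "arm_command", "arguments": {
  "increments": [
    [[0.004, -0.0005, 0], 0, -1],
    [[0.004, -0.0005, 0], 0, -1],
    [[0, 0, 0], 0, -1],
    [[-0.01, 0, 0], 0, -1],
    [[-0.01, 0, 0], 0, -1]
  ]
}}

```text
time: 4.82
ee_pos: [0.6289, 0.0152, 0.1359]
tool_rot: [0.235, 3.133, 0.0]
contact_force: [0.1, 0.4, 0.7]
finger_gap: 0.0007
```

Run:
```python
from h import *
snap("w5")
a=cv2.imread("pics/w5.png")[120:270,40:440]; cv2.imwrite("pics/w5z.png",cv2.resize(a,None,fx=2,fy=2,interpolation=2))
```

```text
(no output)
```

View pics/w5z.png

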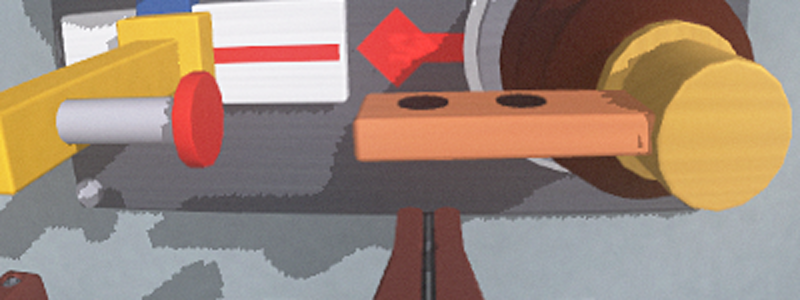

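Run:
```python
from h import *
W=load("w5"); f=lambda u,v:((u+.5)/2+39.5,(v+.5)/2+119.5)
a,b,c,d=[torig(W(*f(*p),.155))*1000 for p in [(356,122),(646,114),(357,160),(640,153)]]
print(a,b,c,d)
for p,q in [(a,b),(c,d)]: v=p-q; print("theta",np.arctan2(v[0],-v[1]))
print("stripe",[torig(W(*f(u,v),z))*1000 for u,v,z in [(215,54,.03),(338,52,.03),(425,46,.012),(462,47,.012)]])
print("cap",torig(W(*f(724,131),.159))*1000,"rail",[torig(W(*f(u,v),.03))*1000 for u,v in [(214,10),(345,0),(215,98),(347,102)]])
plan([*rig(-.15,.06),.2])
```

```text
[22.7407229   4.16523113] [20.34029673 78.91053386] [32.85194927  4.0528307 ] [31.06079941 78.40474789]
theta 0.03210370903449105
theta 0.024085505186881406
stripe [array([ 24.77246755, -78.78137016]), array([ 25.28060327, -18.93881316]), array([25.56177816, 20.8046892 ]), array([25.99377806, 38.73055129])]
cap [ 23.63804407 100.89355444] rail [array([  3.76334665, -77.84828488]), array([  1.43524609, -15.10323269]), array([ 46.29755339, -80.65879784]), array([ 48.95617408, -15.51955125])]
pos [0.6298 0.0149 0.1355] tool shift [ 0.2178  0.0387 -0.0646] tool y heading 1.4209 z axis [ 3.e-04 -0.e+00 -1.e+00] t 4.875
```

>>> {"name": "arm_command", "arguments": {
  "increments": [
    [[0.011, 0, 0], 0, -1],
    [[0.011, 0, 0], 0, -1],
    [[0, 0, 0], 0, -1],
    [[-0.015, 0, 0], 0, -1],
    [[-0.015, 0, -0.02], 0, -1]
  ]
}}

```text
time: 5.5
ee_pos: [0.6353, 0.0141, 0.1542]
tool_rot: [-0.234, -3.129, 0.0]
contact_force: [1.0, 0.3, 0.4]
finger_gap: 0.0006
```

Run:
```python
from h import *
snap("w6")
a=cv2.imread("pics/w6.png")[120:270,40:440]; cv2.imwrite("pics/w6z.png",cv2.resize(a,None,fx=2,fy=2,interpolation=2))
```

```text
(no output)
```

View pics/w6z.png

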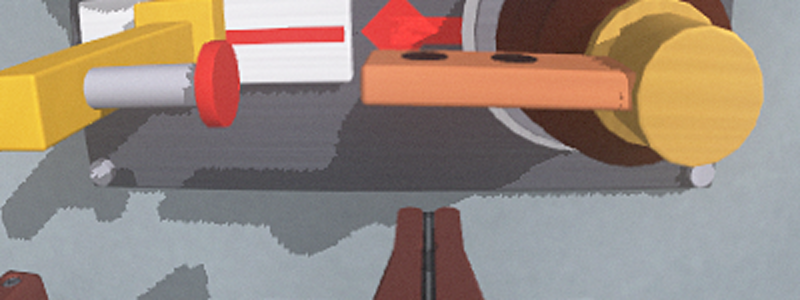

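Run:
```python
from h import *
W=load("w6"); f=lambda u,v:((u+.5)/2+39.5,(v+.5)/2+119.5)
a,b,c,d=[torig(W(*f(*p),.155))*1000 for p in [(363,78),(628,82),(363,104),(628,110)]]
print(a,b,c,d)
for p,q in [(a,b),(c,d)]: v=p-q; print("theta",np.arctan2(v[0],-v[1]))
print("stripe",[torig(W(*f(u,v),z))*1000 for u,v,z in [(228,37,.03),(344,33,.03),(425,28,.012),(462,29,.012)]])
print("bolts",[torig(W(*f(u,v),.014))*1000 for u,v in [(102,173),(703,174)]])
print("cap",torig(W(*f(702,95),.159))*1000)
plan([*rig(-.15,.1),.23])
```

```text
[21.83696042  4.12047367] [22.33548758 79.58257722] [29.27933526  3.92288039] [30.65480012 80.32658078]
theta -0.006606228551199424
theta -0.018000650407929843
stripe [array([ 25.35264573, -78.15481947]), array([ 24.97527733, -18.65958155]), array([24.99105058, 20.59299784]), array([25.43345973, 39.56247364])]
bolts [array([ 105.66446851, -175.46982229]), array([105.3238726 , 183.52639274])]
cap [ 24.75757261 102.07189008]
pos [0.6379 0.0137 0.1583] tool shift [ 0.2258  0.0787 -0.0723] tool y heading 1.4209 z axis [ 3.1e-03 -2.0e-04 -1.0e+00] t 5.55
```

>>> {"name": "arm_command", "arguments": {
  "increments": [
    [[0, 0.01, -0.05], 0, -1],
    [[0.03, 0.02, -0.025], 0, -1],
    [[0.055, 0.025, 0], 0, -1],
    [[0.055, 0.015, 0], 0, -1],
    [[0.055, 0.009, 0], 0, -1]
  ]
}}

```text
time: 6.18
ee_pos: [0.4532, 0.1221, 0.2306]
tool_rot: [0.234, 3.132, 0.001]
contact_force: [0.6, 0.4, 0.3]
finger_gap: 0.0005
```

>>> {"name": "arm_command", "arguments": {
  "increments": [
    [[0.046, 0, 0], 0, -1],
    [[0, 0, 0], 0, -1],
    [[0, 0, 0.04], 0, -1],
    [[0, 0, 0.04], 0, -1],
    [[0, 0, 0], 0, -1]
  ]
}}

```text
time: 6.8
ee_pos: [0.4085, 0.1275, 0.1473]
tool_rot: [-0.235, -3.127, 0.003]
contact_force: [-0.8, -0.2, 0.2]
finger_gap: 0.0008
```

Run:
```python
from h import *
from plant import *
snap("w7");plan([*rig(-.165,.1),.1]); print(torig(read_state()["ee_pos"]))
cv2.imwrite("pics/sc7.png",cv2.resize(camera("scene")["pixels"][130:280,180:380,::-1],None,fx=3.5,fy=3.5))
cv2.imwrite("pics/si7.png",cv2.resize(camera("side")["pixels"][90:270,180:360,::-1],None,fx=3,fy=3))
```

```text
pos [0.4096 0.1277 0.1499] tool shift [-0.0018  0.0001  0.0499] tool y heading 1.4206 z axis [-2.4e-03 -6.0e-04 -1.0e+00] t 6.85
[-0.16672367  0.09990911]
```

View pics/w7.png

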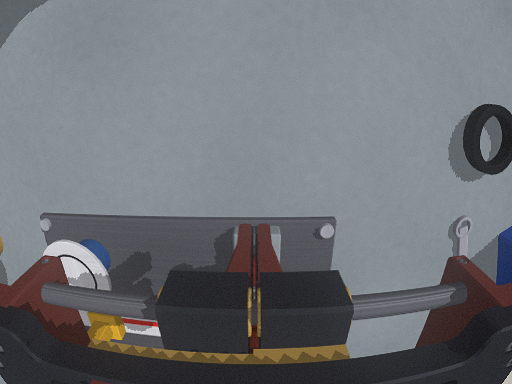

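View pics/si7.png

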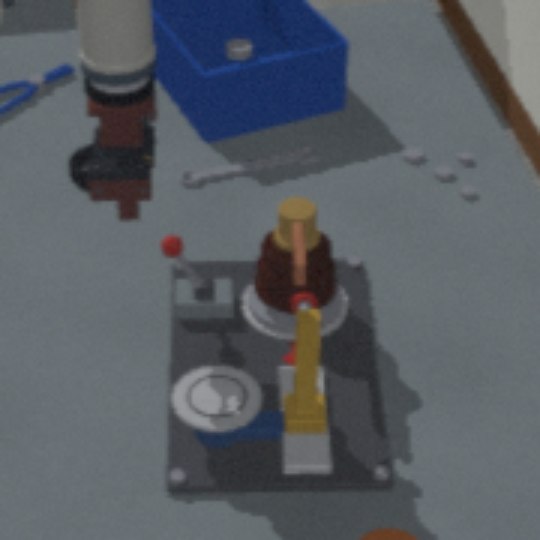

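>>> {"name": "arm_command", "arguments": {
  "increments": [
    [[0, 0, 0.03], 0, -1],
    [[0, 0, 0.024], 0, -1],
    [[-0.01, 0, 0], 0, -1],
    [[-0.015, 0, 0], 0, -1],
    [[-0.015, 0, 0], 0, -1]
  ]
}}

```text
time: 7.58
ee_pos: [0.4514, 0.1223, 0.0997]
tool_rot: [0.235, 3.129, 0.002]
contact_force: [-1.3, 0.8, 1.1]
finger_gap: 0.0005
```

>>> {"name": "arm_command", "arguments": {
  "increments": [
    [[-0.015, 0, 0], 0, -1],
    [[-0.015, 0, 0], 0, -1],
    [[-0.015, 0, 0], 0, -1],
    [[-0.01, 0, 0], 0, -1],
    [[0, 0, 0], 0, -1]
  ]
}}

```text
time: 8.2
ee_pos: [0.505, 0.1137, 0.0978]
tool_rot: [0.236, 3.131, 0.0]
contact_force: [-0.2, 0.5, 0.4]
finger_gap: 0.0008
```

Run:
```python
from h import *
from plant import *
snap("w8");s=read_state(); print(torig(s["ee_pos"])); plan([*rig(-.067,.1),.095])
cv2.imwrite("pics/sc8.png",cv2.resize(camera("scene")["pixels"][130:280,180:380,::-1],None,fx=3.5,fy=3.5))
cv2.imwrite("pics/si8.png",cv2.resize(camera("side")["pixels"][90:270,180:360,::-1],None,fx=3,fy=3))
```

```text
[-0.0708436   0.10041426]
pos [0.5045 0.1139 0.0976] tool shift [-0.0038 -0.0004  0.0026] tool y heading 1.4207 z axis [ 1.3e-03  2.0e-04 -1.0e+00] t 8.25
```

View pics/w8.png

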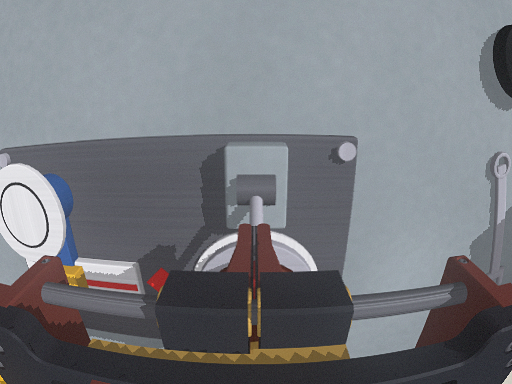

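View pics/sc8.png

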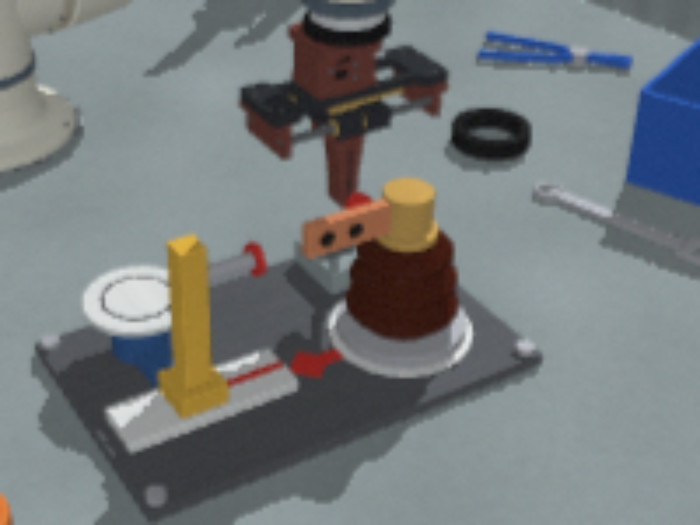

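View pics/si8.png

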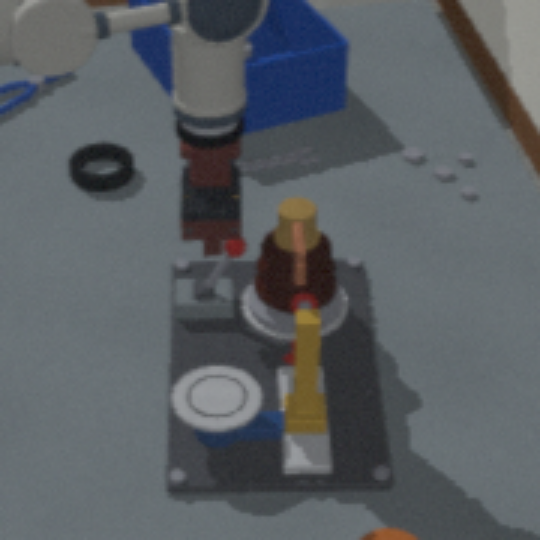

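>>> {"name": "arm_command", "arguments": {
  "increments": [
    [[-0.004, 0, 0], 0, -1],
    [[-0.003, 0, 0], 0, -1],
    [[-0.002, 0, 0], 0, -1],
    [[0, 0, 0], 0, -1],
    [[0, 0, 0], 0, -1]
  ]
}}

```text
time: 8.98
ee_pos: [0.5074, 0.1136, 0.0968]
tool_rot: [-0.231, -3.121, -0.0]
contact_force: [-22.8, 1.3, 11.3]
finger_gap: 0.0007
```

Run:
```python
from h import *
from plant import *
for n in ["scene","side"]:
    im=camera(n)["pixels"][:,:,::-1].copy(); cv2.imwrite(f"pics/{n}9.png",im)
    hsv=cv2.cvtColor(im,cv2.COLOR_BGR2HSV); m=cv2.inRange(hsv,(0,170,90),(5,255,255))
    k,l,st,c=cv2.connectedComponentsWithStats(m)
    for i in range(1,k):
        if st[i,4]>5: print(n,st[i],c[i])
print(torig(read_state()["ee_pos"]))
for z in (-.0413,): 
    for n in ["scene","side"]: print("full-over pred",proj(n,[*rig(z,.1),.104]),"at .85",proj(n,[*rig(-.053,.1),.109]))
```

```text
scene [  0   7  28  35 523] [ 9.17208413 28.63862333]
scene [279 185   6   4  17] [281.41176471 186.70588235]
scene [251 200   4   8  15] [253.         203.33333333]
scene [263 230  14   8  59] [268.93220339 233.28813559]
side [256 170   5   5  11] [258.         171.72727273]
[-0.06785531  0.10056259]
full-over pred [282.41096513 189.84954391] at .85 [280.4262216  186.79654258]
full-over pred [258.3698849  172.22772839] at .85 [255.01660642 171.15308866]
```

>>> {"name": "arm_command", "arguments": {
  "increments": [
    [[0.015, 0, 0], 0, -1],
    [[0.015, 0, -0.01], 0, -1],
    [[0, 0, -0.045], 0, -1],
    [[0, 0, -0.06], 0, -1],
    [[-0.02, -0.04, -0.02], 0, -1]
  ]
}}

```text
time: 9.7
ee_pos: [0.4976, 0.0761, 0.2368]
tool_rot: [0.227, 3.126, 0.003]
contact_force: [0.5, -0.9, -0.4]
finger_gap: 0.0004
```

>>> {"name": "arm_command", "arguments": {
  "increments": [
    [[-0.026, -0.055, 0], 0, -1],
    [[-0.026, -0.055, 0], 0, -1],
    [[-0.027, -0.055, 0], 0, -1],
    [[-0.027, -0.055, 0], 0, -1],
    [[0, 0, 0], 0, -1]
  ]
}}

```text
time: 10.32
ee_pos: [0.5687, -0.1626, 0.23]
tool_rot: [-0.243, -3.13, 0.001]
contact_force: [-0.2, 0.5, 0.3]
finger_gap: 0.0007
```

Run:
```python
from h import *
from plant import *
snap("w10");s=read_state(); print(torig(s["ee_pos"])); plan([*rig(.028,-.16),.145])
```

```text
[ 0.03355802 -0.16121787]
pos [ 0.5686 -0.1604  0.2307] tool shift [0.0054 0.0012 0.0857] tool y heading 1.418 z axis [-1.6e-03  7.0e-04 -1.0e+00] t 10.375
```

View pics/w10.png

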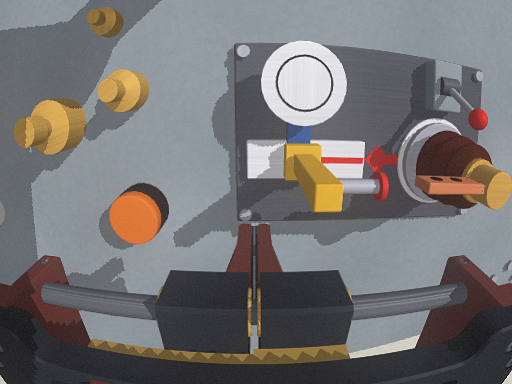

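Run:
```python
from h import *
W=load("w10")
for n,p,z in [("col",(329,197),.174),("colbackL",(315,211),.174),("pan",(304,83.5),.066),("bolt",(243,51),.014),("bolt",(245,215),.014),("knob mid",(109,89),.072),("body mid",(126,91),.034),("cap",(491,190),.159)]:
    w=W(*p,z); print(n,w.round(4),torig(w).round(4))
print(tri((146.0,236),(252.0,275)))
```

```text
col [ 0.5686 -0.1015  0.174 ] [ 0.0248 -0.1029]
colbackL [ 0.5786 -0.1138  0.174 ] [ 0.0365 -0.1136]
pan [ 0.4764 -0.0923  0.066 ] [-0.0678 -0.1077]
bolt [ 0.4231 -0.1527  0.014 ] [-0.1114 -0.1753]
bolt [ 0.6379 -0.1848  0.014 ] [ 0.1057 -0.175 ]
knob mid [ 0.4406 -0.3094  0.072 ] [-0.0707 -0.3276]
body mid [ 0.4441 -0.3049  0.034 ] [-0.0679 -0.3227]
cap [0.5971 0.0873 0.159 ] [0.0247 0.088 ]
(array([ 0.44400052, -0.31006832,  0.07371465]), np.float64(0.0029654287974479657))
```

>>> {"name": "arm_command", "arguments": {
  "increments": [
    [[0.0065, 0, 0.043], 0, -1],
    [[0, 0, 0.042], 0, -1],
    [[0, 0, 0], 0, -1],
    [[0, 0.015, 0], 0, -1],
    [[0, 0.012, 0], 0, -1]
  ]
}}

```text
time: 11.0
ee_pos: [0.5676, -0.1298, 0.1497]
tool_rot: [0.233, 3.128, -0.001]
contact_force: [-0.0, 0.8, 0.2]
finger_gap: 0.0003
```

>>> {"name": "arm_command", "arguments": {
  "increments": [
    [[0, 0.01, 0], 0, -1],
    [[0, 0.01, 0], 0, -1],
    [[0, 0.01, 0], 0, -1],
    [[0, 0.008, 0], 0, -1],
    [[0, 0, 0], 0, -1]
  ]
}}

```text
time: 11.62
ee_pos: [0.5719, -0.0925, 0.1461]
tool_rot: [-0.233, -3.132, -0.002]
contact_force: [0.8, -0.4, -0.1]
finger_gap: 0.0003
```

Run:
```python
from h import *
from plant import *
snap("w11");s=read_state(); print(torig(s["ee_pos"]),s["contact_force"]); plan([*rig(.027,-.0875),.145])
```

```text
[ 0.02648196 -0.09387902] [-0.29917996 -0.27892882 -0.56765321]
pos [ 0.5717 -0.0928  0.1458] tool shift [-0.0005  0.0064  0.0008] tool y heading 1.4219 z axis [-0.0016  0.0013 -1.    ] t 11.675
```

View pics/w11.png

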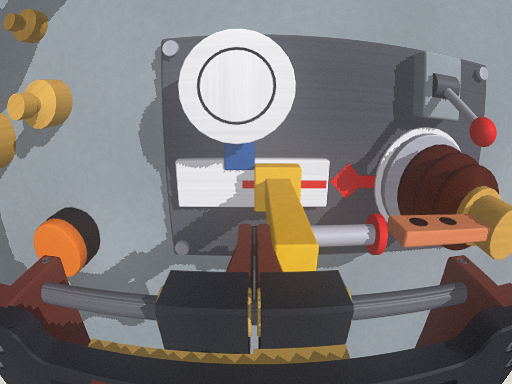

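>>> {"name": "arm_command", "arguments": {
  "increments": [
    [[0, 0.003, 0], 0, -1],
    [[0, 0.003, 0], 0, -1],
    [[0, 0.002, 0], 0, -1],
    [[0, 0, 0], 0, -1],
    [[0, 0, 0], 0, -1]
  ]
}}

```text
time: 12.3
ee_pos: [0.5733, -0.0855, 0.1468]
tool_rot: [0.235, 3.132, 0.001]
contact_force: [-0.0, 0.3, -0.1]
finger_gap: 0.0002
```

Run:
```python
from h import *
s,c=snap("w12"); print(torig(s["ee_pos"]))
a=cv2.imread("pics/w12.png")[140:290,140:512]; cv2.imwrite("pics/w12z.png",cv2.resize(a,None,fx=2.1,fy=2.1,interpolation=2))
```

```text
[ 0.02702519 -0.08641796]
```

View pics/w12z.png

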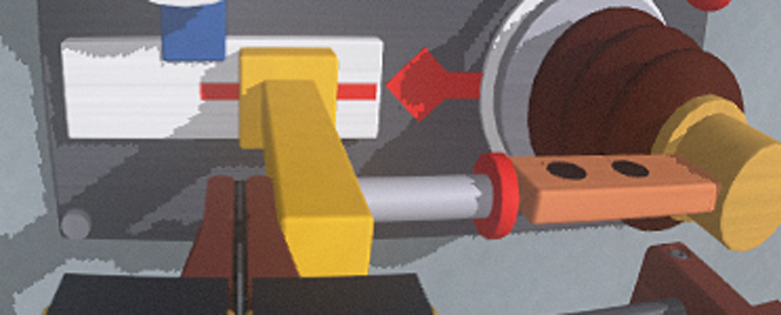

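>>> {"name": "arm_command", "arguments": {
  "increments": [
    [[0, 0.002, 0], 0, -1],
    [[0, 0.002, 0], 0, -1],
    [[0, 0, 0], 0, -1],
    [[0, 0, 0], 0, -1],
    [[0, 0, 0], 0, -1]
  ]
}}

```text
time: 12.98
ee_pos: [0.5739, -0.0816, 0.1468]
tool_rot: [0.235, 3.132, 0.0]
contact_force: [-0.2, 0.0, 0.5]
finger_gap: 0.0003
```

>>> {"name": "arm_command", "arguments": {
  "increments": [
    [[0, 0.002, 0], 0, -1],
    [[0, 0.002, 0], 0, -1],
    [[0, 0.001, 0], 0, -1],
    [[0, 0, 0], 0, -1],
    [[0, 0, 0], 0, -1]
  ]
}}

```text
time: 13.6
ee_pos: [0.574, -0.081, 0.1469]
tool_rot: [-0.241, -3.132, 0.011]
contact_force: [-2.4, -14.5, 0.5]
finger_gap: 0.0003
```

Run:
```python
from h import *
s,c=snap("w13"); print(torig(s["ee_pos"]))
a=cv2.imread("pics/w13.png")[140:290,140:512]; cv2.imwrite("pics/w13z.png",cv2.resize(a,None,fx=2.1,fy=2.1,interpolation=2))
```

```text
[ 0.02701991 -0.08186136]
```

View pics/w13z.png

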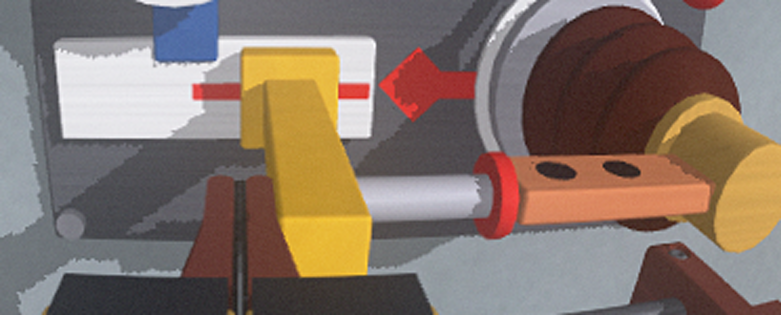

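>>> {"name": "arm_command", "arguments": {
  "increments": [
    [[0, -0.015, 0], 0, -1],
    [[0, -0.02, -0.01], 0, -1],
    [[0, 0, -0.05], 0, -1],
    [[0.02, -0.04, -0.025], 0, 0.3],
    [[0.025, -0.055, 0], 0, 0.3]
  ]
}}

```text
time: 14.28
ee_pos: [0.5111, -0.1996, 0.2356]
tool_rot: [0.23, 3.127, -0.002]
contact_force: [0.2, -0.9, -0.8]
finger_gap: 0.0169
```

>>> {"name": "arm_command", "arguments": {
  "increments": [
    [[0.025, -0.055, 0], 0, 0.3],
    [[0.025, -0.055, 0], 0, 0.3],
    [[0, -0.006, 0], 0, 0.3],
    [[0, 0, 0], 0, 0.3],
    [[0, 0, 0], 0, 0.3]
  ]
}}

```text
time: 14.9
ee_pos: [0.4447, -0.3048, 0.2318]
tool_rot: [0.232, 3.133, 0.001]
contact_force: [0.2, 0.3, -0.7]
finger_gap: 0.0565
```

Run:
```python
from h import *
s,c=snap("w14"); print(torig(s["ee_pos"])); plan([.443,-.310,.12])
```

```text
[-0.0673817  -0.32252396]
pos [ 0.4447 -0.3047  0.2318] tool shift [ 0.001  -0.0055  0.1118] tool y heading 1.4231 z axis [ 3.e-04  4.e-04 -1.e+00] t 14.95
```

View pics/w14.png

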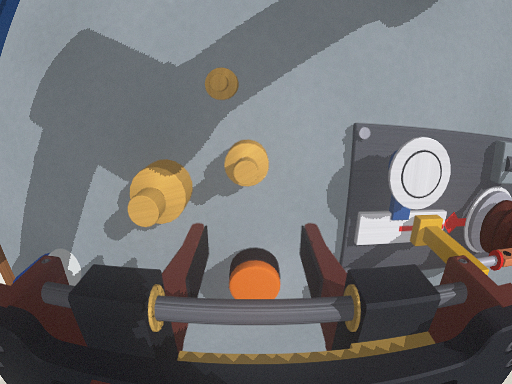

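Run:
```python
from h import *
a=cv2.imread("pics/w14.png")[100:230,190:300]; cv2.imwrite("pics/w14z.png",cv2.resize(a,None,fx=4.5,fy=4.5,interpolation=2))
a=cv2.imread("pics/w14.png")[120:230,370:470]; cv2.imwrite("pics/w14p.png",cv2.resize(a,None,fx=4.5,fy=4.5,interpolation=2))
```

```text
(no output)
```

View pics/w14z.png

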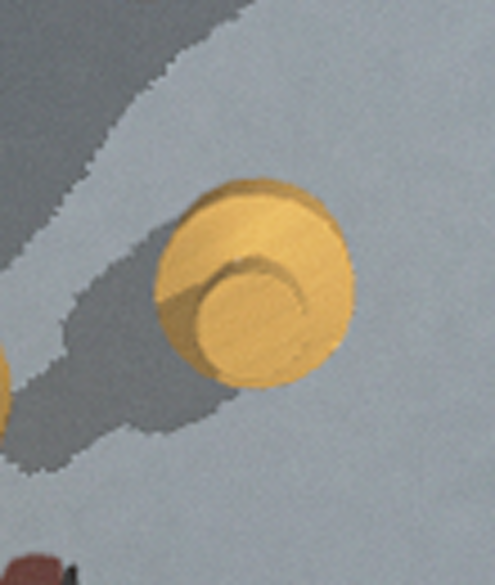

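View pics/w14p.png

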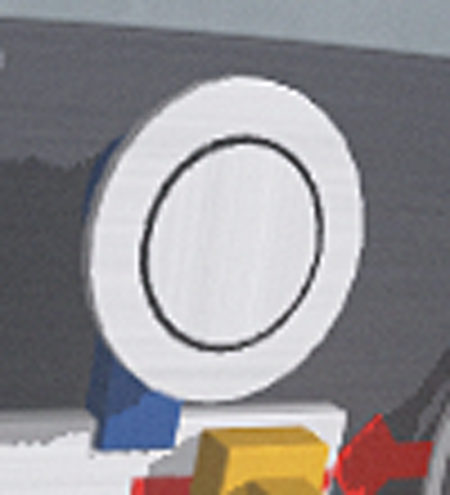

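Run:
```python
from h import *
W=load("w14"); f=lambda u,v:((u+.5)/4.5+189.5,(v+.5)/4.5+99.5); g=lambda u,v:((u+.5)/4.5+369.5,(v+.5)/4.5+119.5)
for n,p,z in [("knob",f(252,328),.072),("kl",f(198,328),.072),("kr",f(306,328),.072),("body",f(255.5,290),.034),("bl",f(157,290),.034),("br",f(354,290),.034),("ring",g(232,243),.066),("rl",g(144,243),.066),("rr",g(320,243),.066)]:
    w=W(*p,z); print(n,w.round(4),torig(w).round(4))
# ring centre via side cam
im=cv2.imread("pics/si_z.png")
```

```text
knob [ 0.4412 -0.3126  0.072 ] [-0.0697 -0.3307]
kl [ 0.4392 -0.3258  0.072 ] [-0.0697 -0.3441]
kr [ 0.4432 -0.2993  0.072 ] [-0.0697 -0.3173]
body [ 0.4402 -0.3124  0.034 ] [-0.0707 -0.3307]
bl [ 0.4361 -0.3393  0.034 ] [-0.0707 -0.3579]
br [ 0.4442 -0.2856  0.034 ] [-0.0708 -0.3036]
ring [ 0.4745 -0.0927  0.066 ] [-0.0696 -0.1083]
rl [ 0.4707 -0.1222  0.066 ] [-0.069  -0.1381]
rr [ 0.4786 -0.0606  0.066 ] [-0.0703 -0.0759]
```

>>> {"name": "arm_command", "arguments": {
  "increments": [
    [[0.001, -0.008, 0.03], 0, 0.3],
    [[0, 0, 0.05], 0, 0.3],
    [[0, 0, 0.04], 0, 0.3],
    [[0, 0, 0], 0, 0.3],
    [[0, 0, 0], 0, 0.3]
  ]
}}

```text
time: 15.58
ee_pos: [0.4427, -0.3135, 0.1137]
tool_rot: [0.233, 3.131, -0.002]
contact_force: [-1.2, -0.9, 0.6]
finger_gap: 0.0571
```

Run:
```python
from h import *
from plant import camera
s,c=snap("w15"); plan([.4425,-.3125,.043])
cv2.imwrite("pics/si15.png",cv2.resize(camera("side")["pixels"][180:360,170:350,::-1],None,fx=3,fy=3))
cv2.imwrite("pics/sc15.png",cv2.resize(camera("scene")["pixels"][160:310,70:270,::-1],None,fx=3,fy=3))
```

```text
pos [ 0.443  -0.3139  0.1144] tool shift [0.0009 0.0014 0.0714] tool y heading 1.422 z axis [ 0.0029 -0.0023 -1.    ] t 15.625
```

View pics/sc15.png

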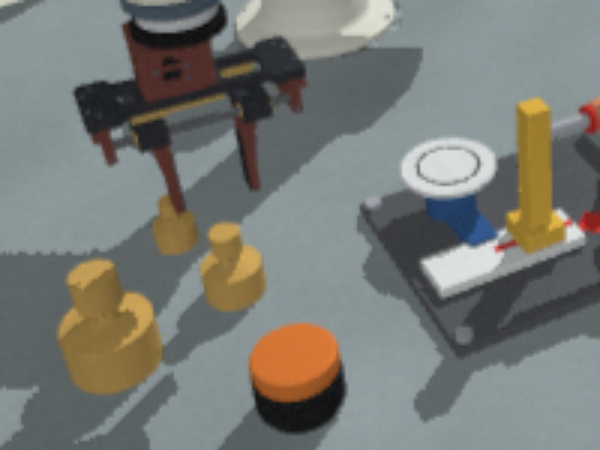

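View pics/si15.png

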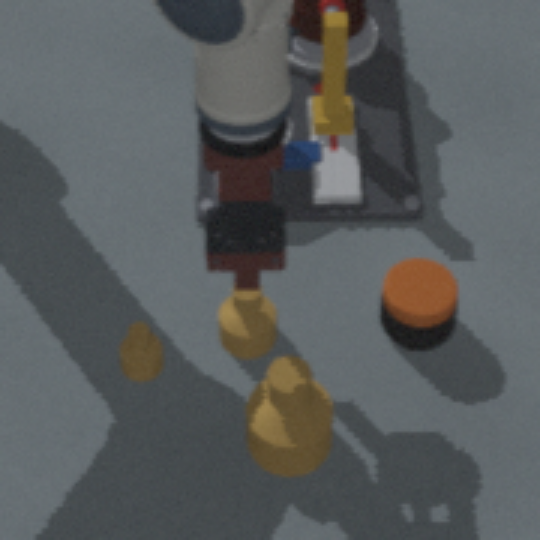

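View pics/w15.png

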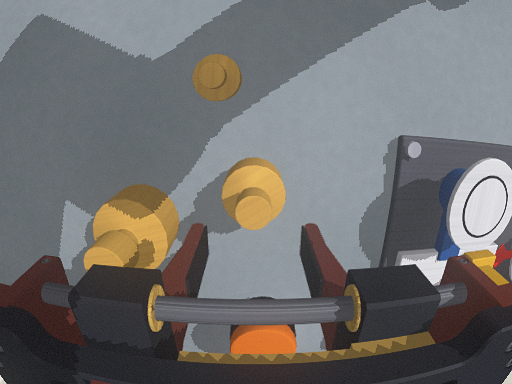

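>>> {"name": "arm_command", "arguments": {
  "increments": [
    [[0, 0.0015, 0.03], 0, 0.3],
    [[0, 0, 0.025], 0, 0.3],
    [[0, 0, 0.016], 0, 0.3],
    [[0, 0, 0], 0, 0.3],
    [[0, 0, 0], 0, -1]
  ]
}}

```text
time: 16.35
ee_pos: [0.4425, -0.3127, 0.0421]
tool_rot: [0.235, 3.131, -0.002]
contact_force: [-0.4, 0.6, 0.7]
finger_gap: 0.0505
```

>>> {"name": "arm_command", "arguments": {
  "increments": [
    [[0, 0, 0], 0, -1],
    [[0, 0, 0], 0, -1],
    [[0, 0, 0], 0, -1],
    [[0, 0, 0], 0, -1],
    [[0, 0, 0], 0, -1]
  ]
}}

```text
time: 16.98
ee_pos: [0.4422, -0.3132, 0.0416]
tool_rot: [0.236, 3.131, -0.004]
contact_force: [-1.2, -5.7, 3.8]
finger_gap: 0.0273
```

Run:
```python
from h import *
s,c=snap("w16"); plan([.4425,-.3125,.043]); print(s["contact_force"],s["finger_gap"])
```

```text
pos [ 0.4422 -0.3133  0.0417] tool shift [-0.0002  0.0008 -0.0013] tool y heading 1.4206 z axis [ 0.0013 -0.0024 -1.    ] t 17.025
[-1.18180591 -5.7035443   3.79872303] 0.02727080827090602
```

View pics/w16.png

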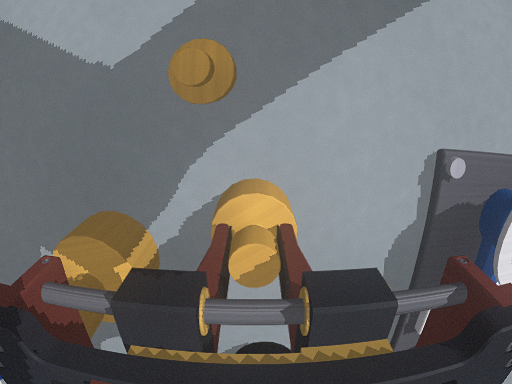

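>>> {"name": "arm_command", "arguments": {
  "increments": [
    [[0, 0, -0.02], 0, -1],
    [[0, 0, -0.035], 0, -1],
    [[0, 0, -0.04], 0, -1],
    [[0, 0.02, -0.025], 0, -1],
    [[0, 0.03, 0], 0, -1]
  ]
}}

```text
time: 17.65
ee_pos: [0.4497, -0.2621, 0.1625]
tool_rot: [0.236, 3.131, 0.001]
contact_force: [0.8, 0.6, -8.6]
finger_gap: 0.0272
```

>>> {"name": "arm_command", "arguments": {
  "increments": [
    [[0, 0.035, 0], 0, -1],
    [[0, 0.035, 0], 0, -1],
    [[0, 0.02, 0], 0, -1],
    [[0, 0.0, 0], 0, -1],
    [[0, 0, 0], 0, -1]
  ]
}}

```text
time: 18.27
ee_pos: [0.4623, -0.1736, 0.1599]
tool_rot: [-0.234, -3.131, -0.001]
contact_force: [-0.4, 0.2, -8.1]
finger_gap: 0.0271
```

Run:
```python
from h import *
s,c=snap("w17"); plan([.4775,-.094,.16]); print(s["contact_force"],s["finger_gap"])
```

```text
pos [ 0.4623 -0.1739  0.16  ] tool shift [-0.003   0.0813  0.    ] tool y heading 1.4207 z axis [-1.6e-03  7.0e-04 -1.0e+00] t 18.325
[-0.39440184  0.21682323 -8.06544491] 0.027138146910633185
```

View pics/w17.png

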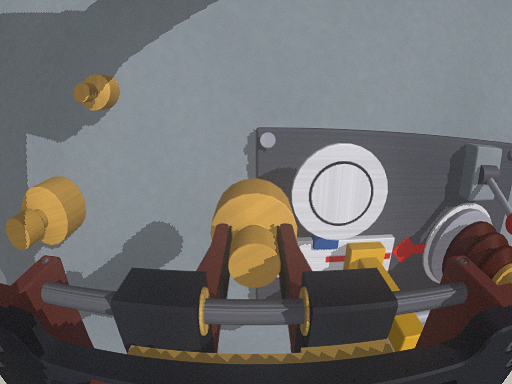

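```bash
cat > pan.py <<'E'
from h import *
import sys,pickle
def circ(P):
    A=np.c_[2*P,np.ones(len(P))]; x=np.linalg.lstsq(A,(P**2).sum(1),rcond=None)[0]; return x[:2],np.sqrt(x[2]+x[:2]@x[:2])
name=sys.argv[1]; seed=eval(sys.argv[2]); z=float(sys.argv[3]) if len(sys.argv)>3 else .066
im=cv2.imread(f"pics/{name}.png"); W=load(name)
g=cv2.cvtColor(im,cv2.COLOR_BGR2HSV)
m=cv2.inRange(g,(0,0,100),(180,60,255)); 
# ring: dark pixels enclosed around seed
m2=cv2.inRange(cv2.cvtColor(im,cv2.COLOR_BGR2GRAY),0,110)
cn,_=cv2.findContours(m2,cv2.RETR_CCOMP,cv2.CHAIN_APPROX_NONE)
for c in cn:
    if len(c)>50 and cv2.pointPolygonTest(c,seed,False)>0 and cv2.contourArea(c)<20000:
        P=np.array([W(*p,z)[:2] for p in c[:,0].astype(float)]); k,r=circ(P); print("dark contour",len(c),k.round(4),r.round(4),"resid",np.std(np.linalg.norm(P-k,axis=1)).round(4))
E
python3 pan.py w17 "(341,193)"
python3 - <<'E'
from h import *
W=load("w17")
print("knob top",W(254,265,.190),"held top c?")
a=cv2.imread("pics/w17.png")[160:300,190:320]; cv2.imwrite("pics/w17z.png",cv2.resize(a,None,fx=4,fy=4,interpolation=2))
E
```

```text
dark contour 181 [ 0.4754 -0.0917] 0.0313 resid 0.0003
dark contour 172 [ 0.4756 -0.0917] 0.0302 resid 0.0003
knob top [ 0.46035243 -0.17237562  0.19      ] held top c?
```

View pics/w17z.png

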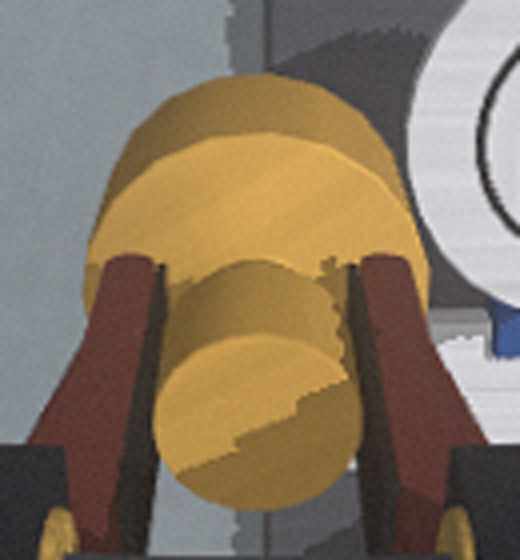

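Run:
```python
from h import *
W=load("w17"); f=lambda u,v:((u+.5)/4+189.5,(v+.5)/4+159.5)
for n,p,z in [("knob",(257,422),.190),("k top edge",(257,334),.190),("k bot",(260,511),.190),("body far",(262,132),.152),("base far",(260,75),.118)]: w=W(*f(*p),z); print(n,w.round(4),torig(w).round(4))
print(torig([.4623,-.1739]), torig([.4755,-.0917]))
```

```text
knob [ 0.4604 -0.1725  0.19  ] [-0.0716 -0.1893]
k top edge [ 0.4475 -0.1705  0.19  ] [-0.0846 -0.1893]
k bot [ 0.4748 -0.1742  0.19  ] [-0.0571 -0.1889]
body far [ 0.4338 -0.1676  0.152 ] [-0.0987 -0.1885]
base far [ 0.4343 -0.1679  0.118 ] [-0.0981 -0.1887]
[-0.06952351 -0.19042776] [-0.06875554 -0.1071782 ]
```

>>> {"name": "arm_command", "arguments": {
  "increments": [
    [[-0.001, 0.03, 0], 0, -1],
    [[-0.001, 0.03, 0], 0, -1],
    [[0, 0.02, 0.01], 0, -1],
    [[0, 0, 0.02], 0, -1],
    [[0, 0, 0.006], 0, -1]
  ]
}}

```text
time: 18.95
ee_pos: [0.4755, -0.0955, 0.1222]
tool_rot: [-0.236, -3.129, -0.0]
contact_force: [-0.8, -1.1, -8.3]
finger_gap: 0.0273
```

Run:
```python
from h import *
from plant import camera
s,c=snap("w18"); print(torig(s["ee_pos"]),s["ee_pos"],s["contact_force"])
for n,(y,x) in {"side":(150,180),"scene":(170,170)}.items():
    im=camera(n)["pixels"][:,:,::-1]; cv2.imwrite(f"pics/{n}18.png",im); cv2.imwrite(f"pics/{n}18z.png",cv2.resize(im[y:y+110,x:x+130],None,fx=5,fy=5,interpolation=2))
```

```text
[-0.06818679 -0.11097038] [ 0.47549567 -0.0955346   0.12216362] [-0.83215387 -1.05004066 -8.32257418]
```

View pics/side18z.png

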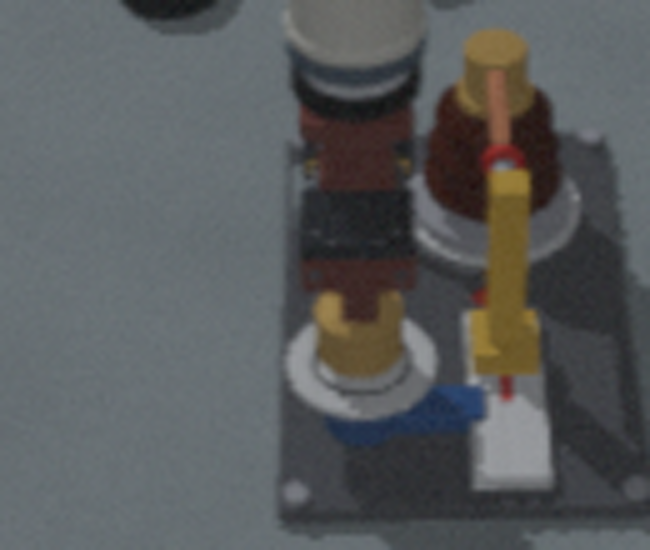

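View pics/scene18z.png

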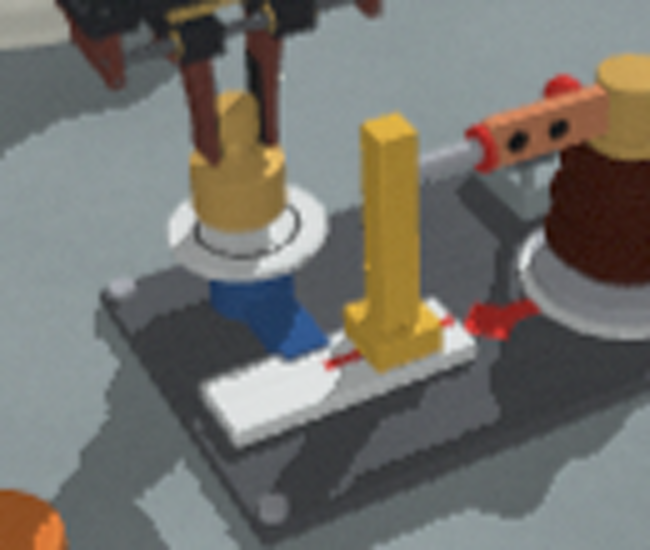

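View pics/w18.png

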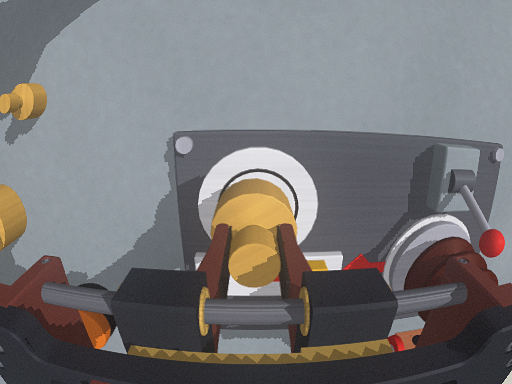

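>>> {"name": "arm_command", "arguments": {
  "increments": [
    [[-0.001, 0.003, 0], 0, -1],
    [[0, 0, 0.004], 0, -1],
    [[0, 0, 0.004], 0, -1],
    [[0, 0, 0.002], 0, -1],
    [[0, 0, 0], 0, -1]
  ]
}}

```text
time: 19.73
ee_pos: [0.478, -0.0921, 0.1143]
tool_rot: [-0.235, -3.132, -0.0]
contact_force: [0.7, 0.1, -7.4]
finger_gap: 0.0274
```

Run:
```python
from h import *
from plant import camera
s,c=snap("w19"); print(torig(s["ee_pos"]),s["ee_pos"],s["contact_force"])
a=cv2.imread("pics/w19.png")[130:300,180:340]; cv2.imwrite("pics/w19z.png",cv2.resize(a,None,fx=3.5,fy=3.5,interpolation=2))
for n,(y,x) in {"side":(195,220),"scene":(180,190)}.items():
    im=camera(n)["pixels"][:,:,::-1]; cv2.imwrite(f"pics/{n}19z.png",cv2.resize(im[y:y+50,x:x+60],None,fx=9,fy=9,interpolation=2))
```

```text
[-0.06623498 -0.1071729 ] [ 0.47799305 -0.09207143  0.11430181] [ 0.71329353  0.06432524 -7.37084033]
```

View pics/side19z.png

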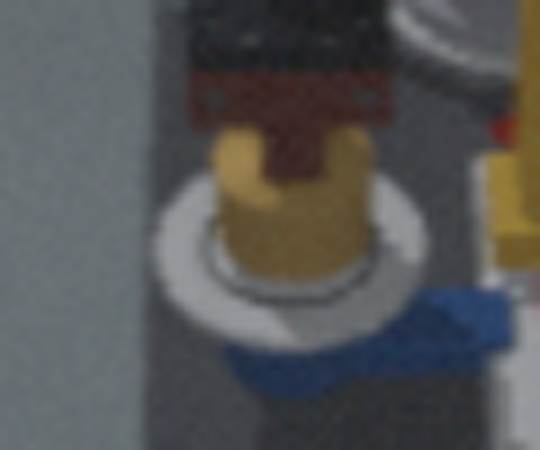

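View pics/scene19z.png

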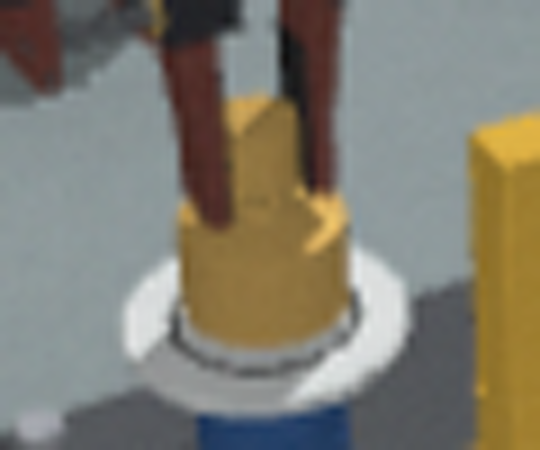

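View pics/w19z.png

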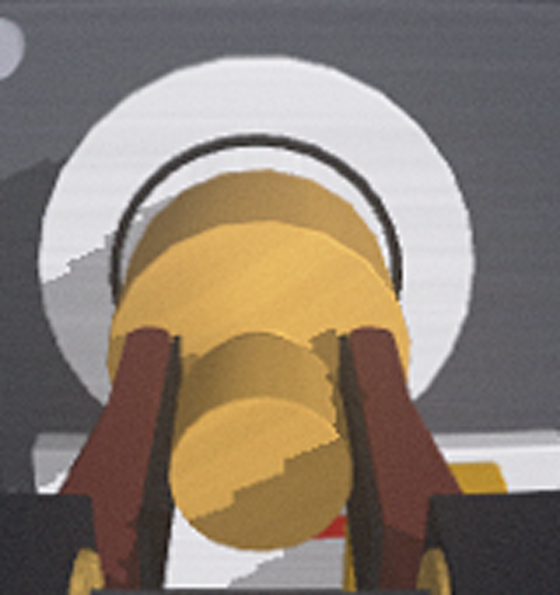

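>>> {"name": "arm_command", "arguments": {
  "increments": [
    [[0.001, 0, 0.003], 0, -1],
    [[0, 0, 0.003], 0, -1],
    [[0, 0, 0.003], 0, -1],
    [[0, 0, 0.003], 0, -1],
    [[0, 0, 0], 0, -1]
  ]
}}

```text
time: 20.5
ee_pos: [0.4773, -0.092, 0.103]
tool_rot: [0.235, 3.132, -0.0]
contact_force: [-0.4, -0.3, -4.0]
finger_gap: 0.0276
```

>>> {"name": "arm_command", "arguments": {
  "increments": [
    [[0, 0, 0.001], 0, -1],
    [[0, 0, 0.001], 0, -1],
    [[0, 0, 0], 0, -1],
    [[0, 0, 0], 0, -1],
    [[0, 0, 0], 0, -1]
  ]
}}

```text
time: 21.12
ee_pos: [0.4773, -0.092, 0.1008]
tool_rot: [0.235, 3.132, -0.0]
contact_force: [-1.0, -0.7, -1.8]
finger_gap: 0.0273
```

>>> {"name": "arm_command", "arguments": {
  "increments": [
    [[0, 0, 0.001], 0, -1],
    [[0, 0, 0.001], 0, -1],
    [[0, 0, 0], 0, -1],
    [[0, 0, 0], 0, -1],
    [[0, 0, 0], 0, -1]
  ]
}}

```text
time: 21.75
ee_pos: [0.4773, -0.092, 0.0988]
tool_rot: [0.235, 3.132, -0.0]
contact_force: [-2.3, -1.1, 0.2]
finger_gap: 0.0272
```

>>> {"name": "arm_command", "arguments": {
  "increments": [
    [[0, 0, 0], 0, -0.25],
    [[0, 0, 0], 0, 0.0],
    [[0, 0, 0], 0, 0.2],
    [[0, 0, 0], 0, 0.3],
    [[0, 0, 0], 0, 0.3]
  ]
}}

```text
time: 22.38
ee_pos: [0.4772, -0.0919, 0.0986]
tool_rot: [0.235, 3.133, 0.0]
contact_force: [0.7, -0.7, 0.3]
finger_gap: 0.0569
```

Run:
```python
from h import *
s,c=snap("w20"); print(torig(s["ee_pos"]),s["ee_pos"],s["contact_force"],s["finger_gap"])
```

```text
[-0.0670248  -0.10713834] [ 0.47721726 -0.09191923  0.09864835] [ 0.70462648 -0.73658753  0.25955483] 0.05686022719142731
```

View pics/w20.png

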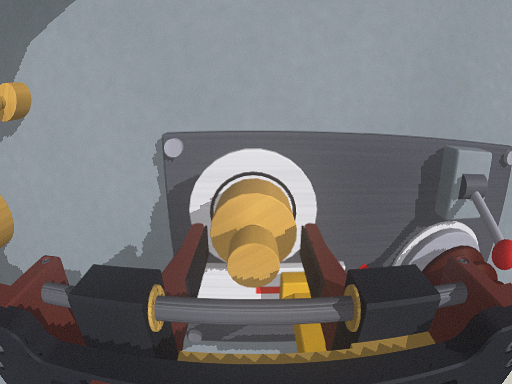

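Weight released in the ring, upright. Rise straight up and check everything.

>>> {"name": "arm_command", "arguments": {
  "increments": [
    [[0, 0, -0.02], 0, 0.3],
    [[0, 0, -0.04], 0, 0.3],
    [[0, 0, -0.05], 0, 0.3],
    [[0, -0.02, -0.05], 0, 0.3],
    [[0.0, -0.03, 0], 0, 0.3]
  ]
}}

```text
time: 23.05
ee_pos: [0.4711, -0.1419, 0.2659]
tool_rot: [0.232, 3.123, -0.004]
contact_force: [1.2, 0.3, 0.5]
finger_gap: 0.0571
```

>>> {"name": "arm_command", "arguments": {
  "increments": [
    [[0.02, -0.03, 0], 0, 0.3],
    [[0, -0.03, 0], 0, 0.3],
    [[0, -0.02, 0], 0, 0.3],
    [[0, 0, 0], 0, 0.3],
    [[0, 0, 0], 0, 0.3]
  ]
}}

```text
time: 23.68
ee_pos: [0.4382, -0.217, 0.2595]
tool_rot: [0.235, 3.132, -0.0]
contact_force: [0.3, 0.2, 0.9]
finger_gap: 0.0571
```

Run:
```python
from h import *
from plant import camera
s,c=snap("w21"); print(torig(s["ee_pos"]),s["ee_pos"],s["contact_force"],s["finger_gap"],s["time"])
a=cv2.imread("pics/w21.png")[90:300,250:512]; cv2.imwrite("pics/w21z.png",cv2.resize(a,None,fx=2.8,fy=2.8,interpolation=2))
for n,(y,x) in {"side":(135,200),"scene":(150,170)}.items():
    im=camera(n)["pixels"][:,:,::-1]; cv2.imwrite(f"pics/{n}21.png",im); cv2.imwrite(f"pics/{n}21z.png",cv2.resize(im[y:y+120,x:x+160],None,fx=4.5,fy=4.5,interpolation=2))
```

```text
[-0.08693126 -0.23666072] [ 0.43817875 -0.21701243  0.25948026] [0.28701311 0.15396852 0.90531188] 0.05708267230301792 23.675
```

View pics/w21z.png

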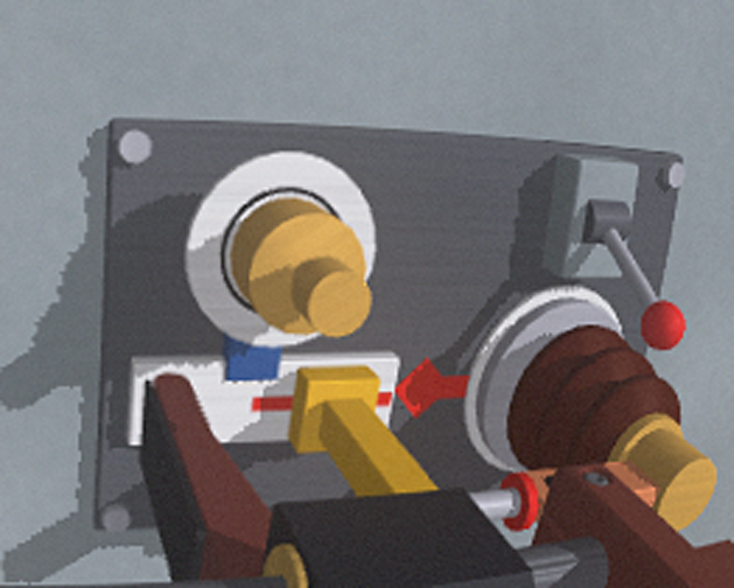

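View pics/scene21z.png

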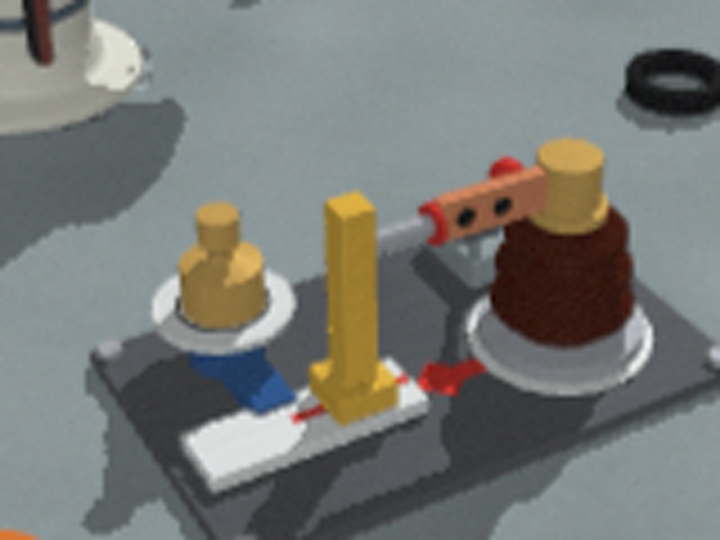

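View pics/side21z.png

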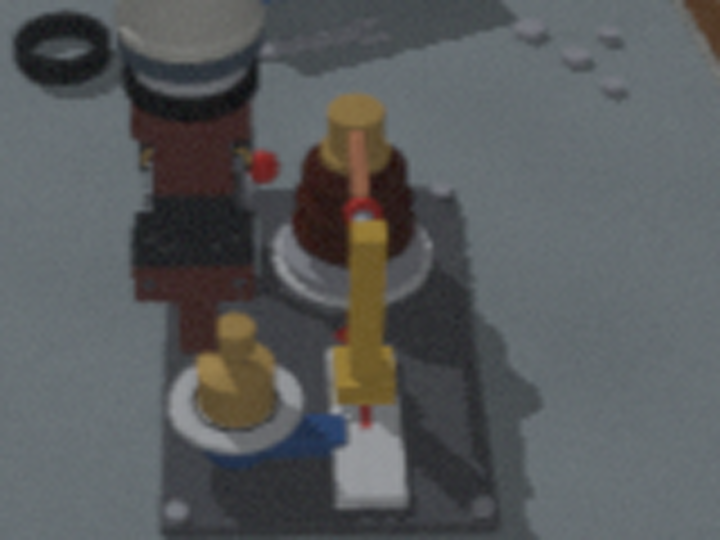

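>>> {"name": "arm_command", "arguments": {
  "increments": [
    [[-0.03, 0.05, 0], 0, -0.5],
    [[-0.03, 0.05, 0], 0, -1],
    [[-0.03, 0.05, 0], 0, -1],
    [[-0.03, 0.05, 0], 0, -1],
    [[-0.03, 0.04, 0], 0, -1]
  ]
}}

```text
time: 24.45
ee_pos: [0.623, 0.0004, 0.2588]
tool_rot: [0.232, 3.133, 0.0]
contact_force: [0.2, -0.7, -0.3]
finger_gap: 0.0108
```

>>> {"name": "arm_command", "arguments": {
  "increments": [
    [[0, 0, 0], 0, -1],
    [[0, 0, 0], 0, -1],
    [[0, 0, 0], 0, -1],
    [[0, 0, 0], 0, -1],
    [[0, 0, 0], 0, -1]
  ]
}}

```text
time: 25.08
ee_pos: [0.6218, -0.0032, 0.2592]
tool_rot: [0.237, 3.132, -0.0]
contact_force: [-0.9, 0.4, 0.4]
finger_gap: 0.0002
```

Run:
```python
from h import *
s,c=snap("w22"); print(torig(s["ee_pos"]),s["time"])
a=cv2.imread("pics/w22.png")[0:240,100:420]; cv2.imwrite("pics/w22z.png",cv2.resize(a,None,fx=2.5,fy=2.5,interpolation=2))
```

```text
[0.06272248 0.00215392] 25.075
```

View pics/w22z.png

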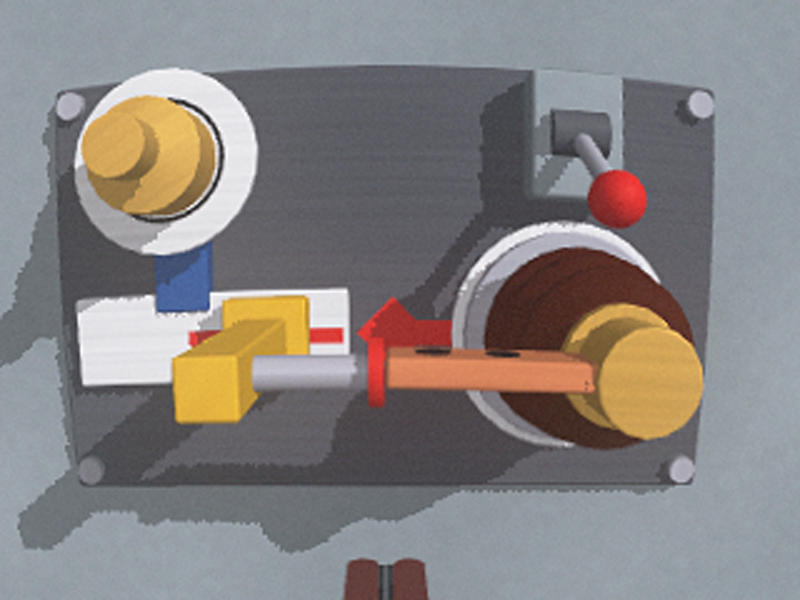

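Run:
```python
from h import *
W=load("w22"); f=lambda u,v:((u+.5)/2.5+99.5,(v+.5)/2.5-.5)
q=lambda u,v,z: torig(W(*f(u,v),z))*1000
th=lambda a,b: np.arctan2((a-b)[0],-(a-b)[1])
a,b,c,d=q(388,360,.155),q(594,363,.155),q(388,386,.155),q(594,392,.155)
print(a,b,c,d,th(a,b),th(c,d)); cap=q(650,382,.159); print("cap",cap,"tip theta",th((a+c)/2,cap))
print("bolts",q(92,470,.014),q(681,469,.014),"near-edge heading",th(q(92,470,.014),q(681,469,.014)))
print("weight base far/right",q(222,155,.057), "ring/pan c",q(167,161,.057))
```

```text
[19.23543447  4.05910803] [19.2654663  80.38831815] [28.82181903  4.06274038] [30.25696594 81.08232578] -0.00039345141587973523 -0.018631375854161088
cap [ 25.13469656 101.80479921] tip theta -0.01131551822308348
bolts [ 104.84341775 -174.40216486] [104.40861517 182.2469022 ] near-edge heading 0.0012191322229916344
weight base far/right [-68.87869753 -76.09023694] ring/pan c [ -67.86727865 -104.12998198]
```

```bash
python3 -c "
from plant import *
print(job_done())"
```

```text
the job is handed in; nothing more can be done
None
```

The job is handed in at about 25 s of the 67 s allowed, with all four steps done in order; the hand-in reports no verdict.

I pushed the terminal onto the red arrow, swung the lever over until it met its stop, and pushed the carriage home. Then I set the middle-sized weight down on the pan and let go.

**Last checks:**
- **Terminal:** about -0.01 rad off the arrow, measured from the wrist camera after everything else was done (limit 0.07).
- **Lever:** met its stop at 23 N. The ball's place in the side image matches the fully-over position to within a pixel.
- **Carriage:** met its stop at about 14 N, and the red pad touches the end of the terminal. I did not measure the travel in millimetres.
- **Weight:** stands upright, and the scene and side images put it about 1 mm from the pan's centre (limit 10 mm). I lowered it at about 10–25 mm/s and opened the fingers once the wrist force was near zero.
- **Bystanders:** the arm passed above or clear of the cap, tape roll and spanner. I did not measure their positions at the end.

**What disagreed:** the wrist camera differed from the fixed cameras by 3 to 5 mm across the rig. I placed the weight by its position relative to the pan, averaging the two and then trimming by eye from all three views.

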